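# Top up the bowl feeder and start it

## Task

Take the steel scoop by its handle and with it scoop ferrite cores out of the blue bin and tip at least three of them into the bowl of the vibratory feeder, without spilling any or touching the cores with the gripper, then put the scoop back down flat on the coral mat beside the bin. After that flip the yellow guard on the control unit right up until it stays, push the green start knob beneath it fully in, and leave the guard standing open. Do not disturb the other things on the bench.

Things in the scene. Friction and masses are not known exactly. Their poses are not given: they have to be found in the camera images.
- mat: Coral foam mat, 240 (x) x 250 (y) x 5 mm, fixed, left of the feeder (the control unit is on the right); the blue bin stands on its half towards -y and the scoop on its half towards +y. Origin at the centre of its underside, x roughly away from the robot.
- bin: Blue open parts bin, fixed on the mat. Origin on its underside, x to its far end. Inside 116 mm wide (y, centred); flat floor at z 4 mm from the front wall (x -115) to x +50, where a 45 degree ramp rises to x +95, z 49 mm. Front wall 30 mm high, back 66; side walls rise from 30 at the front to 66 at x -10 and stay so. Walls 4 mm. The cores lie on the floor between x -15 and +45 mm.
- scoop_grip (a point): Point in the middle of the black handle of the loose steel scoop (130 g) where it is best gripped. Axes of the scoop: x forward to the lip, y across, z up. The handle leaves the pan's back wall and rises backwards at 40 degrees from level, 115 mm long, 16 mm wide (y), 18 mm thick. This point is at x -102.5, y 0, z +68.2 mm from O (O: underside of the pan, see scoop_pan).
- scoop_pan (a point): Middle of the scoop's pan, 16 mm above O (O is the middle of its underside); axes as scoop_grip. Floor 3 mm thick, thin straight lip at x +55, z 0 from O; back wall at x -48; walls 32 mm high, falling to the lip in front; 88 mm wide outside. At the start it stands flat on the mat with O 5 mm above the bench, within 7 degrees of the mat's yaw.
- core0_center (a point): Centre of a loose grey clip-on ferrite core, a block of 18 x 14 x 14 mm with rounded edges, about 12 g, smooth; one of seven alike, lying in the blue bin.
- core1_center (a point): Centre of a loose grey clip-on ferrite core, a block of 18 x 14 x 14 mm with rounded edges, about 12 g, smooth; one of seven alike, lying in the blue bin.
- core2_center (a point): Centre of a loose grey clip-on ferrite core, a block of 18 x 14 x 14 mm with rounded edges, about 12 g, smooth; one of seven alike, lying in the blue bin.
- core3_center (a point): Centre of a loose grey clip-on ferrite core, a block of 18 x 14 x 14 mm with rounded edges, about 12 g, smooth; one of seven alike, lying in the blue bin.
- core4_center (a point): Centre of a loose grey clip-on ferrite core, a block of 18 x 14 x 14 mm with rounded edges, about 12 g, smooth; one of seven alike, lying in the blue bin.
- core5_center (a point): Centre of a loose grey clip-on ferrite core, a block of 18 x 14 x 14 mm with rounded edges, about 12 g, smooth; one of seven alike, lying in the blue bin.
- core6_center (a point): Centre of a loose grey clip-on ferrite core, a block of 18 x 14 x 14 mm with rounded edges, about 12 g, smooth; one of seven alike, lying in the blue bin.
- bowl_floor (a point): Centre of the inner floor of the feeder's steel bowl, 102 mm above the bench, z up. The vibratory feeder is fixed: a round grey drive of 150 mm diameter with leaf springs and the bowl on top, and a small outlet chute on its far side. Bowl open on top, floor 160 mm across, rim 190 mm across (outside), 153 mm above the bench.
- console: Grey control unit, fixed, 150 x 150 x 154 mm. Origin at the centre of its underside, x roughly along the bench's x. Its aluminium panel slopes up away from the robot at 32 degrees, from x -75, z 85 mm to x +35, z 154 mm, so the panel's normal leans 32 degrees from vertical towards -x of the unit.
- guard_tab (a point): Middle of the yellow guard's lift tab, moving with the guard: it stands out 36 mm from the guard's lower end, 24 mm wide (y), 7 mm thick, when shut 24 mm off the panel and 90 mm down the slope from the hinge. Lift it by pinching its side edges; it turns between the fingers as the guard swings. Axes when shut: x up the slope, y along the hinge, z out of the panel.
- guard_hinge (a point): Middle of the guard's hinge line (along y of the control unit), on the panel, 46 mm up the slope from the knob's axis. The guard is a box-shaped yellow cover with a clear window over the start knob: 64 mm wide, 71 mm long down the slope, 42 mm high off the panel, open underneath, hinged at its upper edge.
- guard (a joint): Guard angle in rad: 0 shut, 1.693 fully up at its stop (97 degrees: a little beyond square to the panel, leaning over towards the robot). Stiff friction hinge: it stays wherever it is left; about 0.5 N at the tab moves it. Up means within 0.2 rad of the stop.
- start_top (a point): Centre of the face of the green mushroom start knob, 36 mm in diameter, 27 mm off the panel when out; z out of the panel. Moves in with the knob. The raised guard overhangs it, so it is reached square to the panel with the tool tilted, not from straight above.
- start (a joint): How far the start knob is pushed in, in m: 0 out, 0.007 fully in. Push-pull switch: it takes about 4 N and stays where it is left; in means running.
- fob0: Black key fob, 62 x 36 x 12 mm, lying on a small coral pad in front of the feeder; a bystander to leave alone. Origin at the centre of its underside.
- fob1: Another black key fob like it, beside it; a bystander to leave alone. Origin at the centre of its underside.
- screwdriver: Orange screwdriver, 160 mm long, lying on the bench near the robot; a bystander to leave alone. Origin at the centre of its underside.
- tweezers: Dark tweezers, 135 mm long, lying on the bench near the robot; a bystander to leave alone. Origin at the centre of its underside.
- flux_bottle: Amber flux jar with a red cap, 44 mm across and 100 mm high, at the back, beside the feeder; a bystander to leave alone. Origin at the centre of its underside.
- tape: Roll of amber tape, 66 mm across and 19 mm high, at the back, beside the feeder; a bystander to leave alone. Origin at the centre of its underside.
Not all that is in view belongs to the job. What is shaped like the part that bears scoop_grip but pink is not meant.

How it is judged (in metres and radians):
On the way, in this order (a step that is already met when the one before it is completed fails the run):
1. the scoop is lifted clear of the bench with at least one core in its pan (((x of core0_center in the frame of scoop_pan between -0.048 and 0.058 m and y of core0_center in the frame of scoop_pan between -0.044 and 0.044 m and z of core0_center in the frame of scoop_pan between -0.016 and 0.03 m and z of scoop_pan in the frame of mat above 0.1 m) or (x of core1_center in the frame of scoop_pan between -0.048 and 0.058 m and y of core1_center in the frame of scoop_pan between -0.044 and 0.044 m and z of core1_center in the frame of scoop_pan between -0.016 and 0.03 m and z of scoop_pan in the frame of mat above 0.1 m) or (x of core2_center in the frame of scoop_pan between -0.048 and 0.058 m and y of core2_center in the frame of scoop_pan between -0.044 and 0.044 m and z of core2_center in the frame of scoop_pan between -0.016 and 0.03 m and z of scoop_pan in the frame of mat above 0.1 m) or (x of core3_center in the frame of scoop_pan between -0.048 and 0.058 m and y of core3_center in the frame of scoop_pan between -0.044 and 0.044 m and z of core3_center in the frame of scoop_pan between -0.016 and 0.03 m and z of scoop_pan in the frame of mat above 0.1 m) or (x of core4_center in the frame of scoop_pan between -0.048 and 0.058 m and y of core4_center in the frame of scoop_pan between -0.044 and 0.044 m and z of core4_center in the frame of scoop_pan between -0.016 and 0.03 m and z of scoop_pan in the frame of mat above 0.1 m) or (x of core5_center in the frame of scoop_pan between -0.048 and 0.058 m and y of core5_center in the frame of scoop_pan between -0.044 and 0.044 m and z of core5_center in the frame of scoop_pan between -0.016 and 0.03 m and z of scoop_pan in the frame of mat above 0.1 m) or (x of core6_center in the frame of scoop_pan between -0.048 and 0.058 m and y of core6_center in the frame of scoop_pan between -0.044 and 0.044 m and z of core6_center in the frame of scoop_pan between -0.016 and 0.03 m and z of scoop_pan in the frame of mat above 0.1 m))), for 0.1 s.
2. at least three cores lie in the feeder's bowl (((distance between core0_center and bowl_floor below 0.092 m and z of core0_center in the frame of bowl_floor below 0.04 m and ((distance between each of core1_center, core2_center and bowl_floor below 0.092 m and z of each of core1_center, core2_center in the frame of bowl_floor below 0.04 m) or (distance between each of core1_center, core3_center and bowl_floor below 0.092 m and z of each of core1_center, core3_center in the frame of bowl_floor below 0.04 m) or (distance between each of core1_center, core4_center and bowl_floor below 0.092 m and z of each of core1_center, core4_center in the frame of bowl_floor below 0.04 m) or (distance between each of core1_center, core5_center and bowl_floor below 0.092 m and z of each of core1_center, core5_center in the frame of bowl_floor below 0.04 m) or (distance between each of core1_center, core6_center and bowl_floor below 0.092 m and z of each of core1_center, core6_center in the frame of bowl_floor below 0.04 m) or (distance between each of core2_center, core3_center and bowl_floor below 0.092 m and z of each of core2_center, core3_center in the frame of bowl_floor below 0.04 m) or (distance between each of core2_center, core4_center and bowl_floor below 0.092 m and z of each of core2_center, core4_center in the frame of bowl_floor below 0.04 m) or (distance between each of core2_center, core5_center and bowl_floor below 0.092 m and z of each of core2_center, core5_center in the frame of bowl_floor below 0.04 m) or (distance between each of core2_center, core6_center and bowl_floor below 0.092 m and z of each of core2_center, core6_center in the frame of bowl_floor below 0.04 m) or (distance between each of core3_center, core4_center and bowl_floor below 0.092 m and z of each of core3_center, core4_center in the frame of bowl_floor below 0.04 m) or (distance between each of core3_center, core5_center and bowl_floor below 0.092 m and z of each of core3_center, core5_center in the frame of bowl_floor below 0.04 m) or (distance between each of core3_center, core6_center and bowl_floor below 0.092 m and z of each of core3_center, core6_center in the frame of bowl_floor below 0.04 m) or (distance between each of core4_center, core5_center and bowl_floor below 0.092 m and z of each of core4_center, core5_center in the frame of bowl_floor below 0.04 m) or (distance between each of core4_center, core6_center and bowl_floor below 0.092 m and z of each of core4_center, core6_center in the frame of bowl_floor below 0.04 m) or (distance between each of core5_center, core6_center and bowl_floor below 0.092 m and z of each of core5_center, core6_center in the frame of bowl_floor below 0.04 m))) or (distance between core1_center and bowl_floor below 0.092 m and z of core1_center in the frame of bowl_floor below 0.04 m and ((distance between each of core2_center, core3_center and bowl_floor below 0.092 m and z of each of core2_center, core3_center in the frame of bowl_floor below 0.04 m) or (distance between each of core2_center, core4_center and bowl_floor below 0.092 m and z of each of core2_center, core4_center in the frame of bowl_floor below 0.04 m) or (distance between each of core2_center, core5_center and bowl_floor below 0.092 m and z of each of core2_center, core5_center in the frame of bowl_floor below 0.04 m) or (distance between each of core2_center, core6_center and bowl_floor below 0.092 m and z of each of core2_center, core6_center in the frame of bowl_floor below 0.04 m) or (distance between each of core3_center, core4_center and bowl_floor below 0.092 m and z of each of core3_center, core4_center in the frame of bowl_floor below 0.04 m) or (distance between each of core3_center, core5_center and bowl_floor below 0.092 m and z of each of core3_center, core5_center in the frame of bowl_floor below 0.04 m) or (distance between each of core3_center, core6_center and bowl_floor below 0.092 m and z of each of core3_center, core6_center in the frame of bowl_floor below 0.04 m) or (distance between each of core4_center, core5_center and bowl_floor below 0.092 m and z of each of core4_center, core5_center in the frame of bowl_floor below 0.04 m) or (distance between each of core4_center, core6_center and bowl_floor below 0.092 m and z of each of core4_center, core6_center in the frame of bowl_floor below 0.04 m) or (distance between each of core5_center, core6_center and bowl_floor below 0.092 m and z of each of core5_center, core6_center in the frame of bowl_floor below 0.04 m))) or (distance between core2_center and bowl_floor below 0.092 m and z of core2_center in the frame of bowl_floor below 0.04 m and ((distance between each of core3_center, core4_center and bowl_floor below 0.092 m and z of each of core3_center, core4_center in the frame of bowl_floor below 0.04 m) or (distance between each of core3_center, core5_center and bowl_floor below 0.092 m and z of each of core3_center, core5_center in the frame of bowl_floor below 0.04 m) or (distance between each of core3_center, core6_center and bowl_floor below 0.092 m and z of each of core3_center, core6_center in the frame of bowl_floor below 0.04 m) or (distance between each of core4_center, core5_center and bowl_floor below 0.092 m and z of each of core4_center, core5_center in the frame of bowl_floor below 0.04 m) or (distance between each of core4_center, core6_center and bowl_floor below 0.092 m and z of each of core4_center, core6_center in the frame of bowl_floor below 0.04 m) or (distance between each of core5_center, core6_center and bowl_floor below 0.092 m and z of each of core5_center, core6_center in the frame of bowl_floor below 0.04 m))) or (distance between core3_center and bowl_floor below 0.092 m and z of core3_center in the frame of bowl_floor below 0.04 m and ((distance between each of core4_center, core5_center and bowl_floor below 0.092 m and z of each of core4_center, core5_center in the frame of bowl_floor below 0.04 m) or (distance between each of core4_center, core6_center and bowl_floor below 0.092 m and z of each of core4_center, core6_center in the frame of bowl_floor below 0.04 m) or (distance between each of core5_center, core6_center and bowl_floor below 0.092 m and z of each of core5_center, core6_center in the frame of bowl_floor below 0.04 m))) or (distance between core4_center and bowl_floor below 0.092 m and z of core4_center in the frame of bowl_floor below 0.04 m and (distance between each of core5_center, core6_center and bowl_floor below 0.092 m and z of each of core5_center, core6_center in the frame of bowl_floor below 0.04 m)))), for 0.1 s.
3. the scoop is back on the mat, standing flat, and let go (z of scoop_pan in the frame of mat between 0.015 and 0.03 m and x of scoop_pan in the frame of mat between -0.11 and 0.11 m and y of scoop_pan in the frame of mat between -0.12 and 0.12 m and angle between scoop_pan's own z axis and vertical below 0.12 rad and contact force between the fingers and scoop below 0.1 N), for 0.2 s.
4. the guard is flipped up to its stop (value of joint guard above 1.5 rad), for 0.2 s.
5. the start knob is pushed in with the guard up (value of joint start above 0.0055 m and value of joint guard above 1.5 rad), for 0.1 s.
At the end, for the whole second after the job is handed in: At least three cores in the feeder's bowl, the others still in the blue bin; the scoop flat (within 7 degrees) on the coral mat, pan's middle over the mat, let go; the guard up within 0.2 rad of its stop; the start knob in by at least 5.5 of its 7 mm (all of step 3 and all of step 5 and ((distance between core0_center and bowl_floor below 0.092 m and z of core0_center in the frame of bowl_floor below 0.04 m and ((distance between each of core1_center, core2_center and bowl_floor below 0.092 m and z of each of core1_center, core2_center in the frame of bowl_floor below 0.04 m) or (distance between each of core1_center, core3_center and bowl_floor below 0.092 m and z of each of core1_center, core3_center in the frame of bowl_floor below 0.04 m) or (distance between each of core1_center, core4_center and bowl_floor below 0.092 m and z of each of core1_center, core4_center in the frame of bowl_floor below 0.04 m) or (distance between each of core1_center, core5_center and bowl_floor below 0.092 m and z of each of core1_center, core5_center in the frame of bowl_floor below 0.04 m) or (distance between each of core1_center, core6_center and bowl_floor below 0.092 m and z of each of core1_center, core6_center in the frame of bowl_floor below 0.04 m) or (distance between each of core2_center, core3_center and bowl_floor below 0.092 m and z of each of core2_center, core3_center in the frame of bowl_floor below 0.04 m) or (distance between each of core2_center, core4_center and bowl_floor below 0.092 m and z of each of core2_center, core4_center in the frame of bowl_floor below 0.04 m) or (distance between each of core2_center, core5_center and bowl_floor below 0.092 m and z of each of core2_center, core5_center in the frame of bowl_floor below 0.04 m) or (distance between each of core2_center, core6_center and bowl_floor below 0.092 m and z of each of core2_center, core6_center in the frame of bowl_floor below 0.04 m) or (distance between each of core3_center, core4_center and bowl_floor below 0.092 m and z of each of core3_center, core4_center in the frame of bowl_floor below 0.04 m) or (distance between each of core3_center, core5_center and bowl_floor below 0.092 m and z of each of core3_center, core5_center in the frame of bowl_floor below 0.04 m) or (distance between each of core3_center, core6_center and bowl_floor below 0.092 m and z of each of core3_center, core6_center in the frame of bowl_floor below 0.04 m) or (distance between each of core4_center, core5_center and bowl_floor below 0.092 m and z of each of core4_center, core5_center in the frame of bowl_floor below 0.04 m) or (distance between each of core4_center, core6_center and bowl_floor below 0.092 m and z of each of core4_center, core6_center in the frame of bowl_floor below 0.04 m) or (distance between each of core5_center, core6_center and bowl_floor below 0.092 m and z of each of core5_center, core6_center in the frame of bowl_floor below 0.04 m))) or (distance between core1_center and bowl_floor below 0.092 m and z of core1_center in the frame of bowl_floor below 0.04 m and ((distance between each of core2_center, core3_center and bowl_floor below 0.092 m and z of each of core2_center, core3_center in the frame of bowl_floor below 0.04 m) or (distance between each of core2_center, core4_center and bowl_floor below 0.092 m and z of each of core2_center, core4_center in the frame of bowl_floor below 0.04 m) or (distance between each of core2_center, core5_center and bowl_floor below 0.092 m and z of each of core2_center, core5_center in the frame of bowl_floor below 0.04 m) or (distance between each of core2_center, core6_center and bowl_floor below 0.092 m and z of each of core2_center, core6_center in the frame of bowl_floor below 0.04 m) or (distance between each of core3_center, core4_center and bowl_floor below 0.092 m and z of each of core3_center, core4_center in the frame of bowl_floor below 0.04 m) or (distance between each of core3_center, core5_center and bowl_floor below 0.092 m and z of each of core3_center, core5_center in the frame of bowl_floor below 0.04 m) or (distance between each of core3_center, core6_center and bowl_floor below 0.092 m and z of each of core3_center, core6_center in the frame of bowl_floor below 0.04 m) or (distance between each of core4_center, core5_center and bowl_floor below 0.092 m and z of each of core4_center, core5_center in the frame of bowl_floor below 0.04 m) or (distance between each of core4_center, core6_center and bowl_floor below 0.092 m and z of each of core4_center, core6_center in the frame of bowl_floor below 0.04 m) or (distance between each of core5_center, core6_center and bowl_floor below 0.092 m and z of each of core5_center, core6_center in the frame of bowl_floor below 0.04 m))) or (distance between core2_center and bowl_floor below 0.092 m and z of core2_center in the frame of bowl_floor below 0.04 m and ((distance between each of core3_center, core4_center and bowl_floor below 0.092 m and z of each of core3_center, core4_center in the frame of bowl_floor below 0.04 m) or (distance between each of core3_center, core5_center and bowl_floor below 0.092 m and z of each of core3_center, core5_center in the frame of bowl_floor below 0.04 m) or (distance between each of core3_center, core6_center and bowl_floor below 0.092 m and z of each of core3_center, core6_center in the frame of bowl_floor below 0.04 m) or (distance between each of core4_center, core5_center and bowl_floor below 0.092 m and z of each of core4_center, core5_center in the frame of bowl_floor below 0.04 m) or (distance between each of core4_center, core6_center and bowl_floor below 0.092 m and z of each of core4_center, core6_center in the frame of bowl_floor below 0.04 m) or (distance between each of core5_center, core6_center and bowl_floor below 0.092 m and z of each of core5_center, core6_center in the frame of bowl_floor below 0.04 m))) or (distance between core3_center and bowl_floor below 0.092 m and z of core3_center in the frame of bowl_floor below 0.04 m and ((distance between each of core4_center, core5_center and bowl_floor below 0.092 m and z of each of core4_center, core5_center in the frame of bowl_floor below 0.04 m) or (distance between each of core4_center, core6_center and bowl_floor below 0.092 m and z of each of core4_center, core6_center in the frame of bowl_floor below 0.04 m) or (distance between each of core5_center, core6_center and bowl_floor below 0.092 m and z of each of core5_center, core6_center in the frame of bowl_floor below 0.04 m))) or (distance between core4_center and bowl_floor below 0.092 m and z of core4_center in the frame of bowl_floor below 0.04 m and (distance between each of core5_center, core6_center and bowl_floor below 0.092 m and z of each of core5_center, core6_center in the frame of bowl_floor below 0.04 m))) and ((distance between core0_center and bowl_floor below 0.092 m and z of core0_center in the frame of bowl_floor below 0.04 m) or (x of core0_center in the frame of bin between -0.118 and 0.098 m and y of core0_center in the frame of bin between -0.06 and 0.06 m and z of core0_center in the frame of bin between 0 and 0.07 m)) and ((distance between core1_center and bowl_floor below 0.092 m and z of core1_center in the frame of bowl_floor below 0.04 m) or (x of core1_center in the frame of bin between -0.118 and 0.098 m and y of core1_center in the frame of bin between -0.06 and 0.06 m and z of core1_center in the frame of bin between 0 and 0.07 m)) and ((distance between core2_center and bowl_floor below 0.092 m and z of core2_center in the frame of bowl_floor below 0.04 m) or (x of core2_center in the frame of bin between -0.118 and 0.098 m and y of core2_center in the frame of bin between -0.06 and 0.06 m and z of core2_center in the frame of bin between 0 and 0.07 m)) and ((distance between core3_center and bowl_floor below 0.092 m and z of core3_center in the frame of bowl_floor below 0.04 m) or (x of core3_center in the frame of bin between -0.118 and 0.098 m and y of core3_center in the frame of bin between -0.06 and 0.06 m and z of core3_center in the frame of bin between 0 and 0.07 m)) and ((distance between core4_center and bowl_floor below 0.092 m and z of core4_center in the frame of bowl_floor below 0.04 m) or (x of core4_center in the frame of bin between -0.118 and 0.098 m and y of core4_center in the frame of bin between -0.06 and 0.06 m and z of core4_center in the frame of bin between 0 and 0.07 m)) and ((distance between core5_center and bowl_floor below 0.092 m and z of core5_center in the frame of bowl_floor below 0.04 m) or (x of core5_center in the frame of bin between -0.118 and 0.098 m and y of core5_center in the frame of bin between -0.06 and 0.06 m and z of core5_center in the frame of bin between 0 and 0.07 m)) and ((distance between core6_center and bowl_floor below 0.092 m and z of core6_center in the frame of bowl_floor below 0.04 m) or (x of core6_center in the frame of bin between -0.118 and 0.098 m and y of core6_center in the frame of bin between -0.06 and 0.06 m and z of core6_center in the frame of bin between 0 and 0.07 m))); the robot touches nothing.
It fails at once if a core is touched by the gripper's fingers (contact force between the fingers and core0 above 1 N or contact force between the fingers and core1 above 1 N or contact force between the fingers and core2 above 1 N or contact force between the fingers and core3 above 1 N or contact force between the fingers and core4 above 1 N or contact force between the fingers and core5 above 1 N or contact force between the fingers and core6 above 1 N).
It fails at once if one of the other things on the bench (fobs, screwdriver, tweezers, flux jar, tape) is shoved more than 30 mm (distance of any of fob0, fob1, screwdriver, tweezers, flux_bottle, tape from where it was at the start of the episode above 0.03 m).
It also fails if it takes over 72 s, if anything falls off the work surface, if the arm or the gripper's body presses on something with over 40 N, if the wrist force passes 120 N, or if a joint passes its speed limit or range.

## Robot

A 6-joint arm with a two-finger parallel gripper is mounted at the origin on the work surface. World frame = base frame: x ahead of the robot, y to its left, z up, the work surface at z = 0. Lengths are in m, angles in degrees, forces in N, time in s.
With the tool pointing down it reaches from about 0.4 to 0.825 m from the base axis. Payload 7 kg.
Tool frame: the origin (TCP) lies midway between the tips of the shut fingers; the grasp point (between the pads) lies 19 mm behind it; z points along the fingers, y is the line along which they close (so a half turn about z gives the same grasp; the last joint's range is limited). The gripper opens to 88 mm and grips with 3 to 60 N. Pads are 19 mm wide; open, the fingers measure 130 mm over their backs; the gripper's body (78 mm by 193 mm) begins 47 mm behind the grasp point.
Start: joints at [-59.467, 20.546, 0.682, 0, -70.136, -16.507], TCP at [0.164, -0.655, 0.227] pointing down, gripper open.
Joint ranges: [-176.03, 176.03], [-82.01, 121.73], [-58.28, 71.71], [-173.87, 95.51], [-174.79, -0.11], [-173.66, 173.66]. Speed limits (degrees/s): [136.94, 136.94, 172.46, 180, 180, 180].

## Interface

Orientations are given as a 3x3 rotation matrix whose columns are the frame's x, y, z axes.
In Python, from bench import * gives the robot as it stands.
- The arm moves only by the tool step_arm, never from a script. Its argument "moves" is one flat list of numbers, 5 for each row, row after row: the shift along the tool's x, y, z in cm, then the turn about the tool's z in degrees, then the closure, from 0 (fully open) to 1 (shut). A call has 1 to 20 rows; each row is the pose to reach, as a shift and turn from the pose commanded when the call began, along the tool's axes at that moment; what a row does not reach only later rows make up. A row lasts 1/8 s, in which the tool goes at most 62.5 mm and 10.7 degrees, less where a joint would pass 70% of its speed; a pose out of reach is approached as far as the arm can. A call with a gripper value outside its range is refused whole. The fingers move at their own pace and stop on an object; "force" is the grip in N (left out, the last holds). Time passes only in rows, so rows that repeat a pose let the fingers close. It gives the time, the measured TCP pose, the force, the opening and the grip force at its end, in the units of the state.
- observe(): the state, without advancing time (a new reading comes with each control period).
- grab_frame(name): name is "scene" or "top" or "wrist"; returns (picture, depth): 420x560x3 uint8, blue, green, red; 420x560 float32, m along the optical axis (not along the pixel's ray), 0 where there is no reading.
- camera_params(name): a dict with "fx", "fy", "cx", "cy" (pixels), "position" and "orientation" of the camera in the world; the wrist camera has in their place "T_tool_cam" (4x4, takes a point from camera to tool coordinates, whose origin is the TCP and whose axes are the flange's). Camera axes: x right, y down, z forward; pixel columns grow to the right and rows downward; lengths in m; the calibration is good to about 2 mm. A picture is of the moment at which its call begins: read the wrist's pose just before it. camera_params takes no time and is no camera call.
- hand_in(): hands the job in; it is judged then, once.
The state is a dict: "time": time; "joints": joint angles; "qd": joint speeds; "effort": joint torques, N m; "ee_pos": TCP position; "orientation": TCP orientation; "ft_force": force on the tool from outside, world axes, zero at the start; "ft_torque": the same for the moment, N m; "gripper_width": finger opening in m; "gripper_force": force on a finger pad.
Only numpy, scipy, OpenCV 4.12 (cv2) and the standard library are available. Lean on these libraries where they do the work, as an engineer would, in place of code of your own. Each camera call takes 0.05 s, during which the arm holds its last target. There are 200 camera calls.

## Working session

There is one attempt and no reset: what is moved stays moved. The work goes in short steps, Python scripts to look and compute and a tool call to move; the robot and the scene stay as the last step left them, time stands still between calls to the robot, and variables do not carry over. Pictures are saved under pics/ and viewed, at most 10 in all, crops included, and the job is handed in when it is done.

Besides the shell and the picture viewer there is one more tool, called after "Request:" as name(argument=value, ...) on one line, values as JSON. step_arm: Moves the arm, as the interface text tells. Its arguments: {"type":"object","properties":{"moves":{"type":"array"},"force":{"type":"number"}},"required":["moves"]}

```bash
mkdir -p pics; cat > h.py <<'E'
from bench import *
import numpy as np, cv2
def cloud(name):
    s=observe(); img,d=grab_frame(name); c=camera_params(name)
    if name=="wrist":
        T=np.eye(4); T[:3,:3]=np.array(s["orientation"]); T[:3,3]=s["ee_pos"]; M=T@np.array(c["T_tool_cam"])
        R,t=M[:3,:3],M[:3,3]
    else: R,t=np.array(c["orientation"]),np.array(c["position"])
    v,u=np.mgrid[0:420,0:560]
    P=np.stack([(u-c["cx"])/c["fx"]*d,(v-c["cy"])/c["fy"]*d,d],-1)@R.T+t
    P[d<=0]=np.nan
    return img,d,P,(R,t,c)
E
python3 - <<'E'
from h import *
np.set_printoptions(precision=4,suppress=True)
s=observe(); print(s)
for n in ("top","scene"):
    img,d,P,(R,t,c)=cloud(n); np.savez(f"{n}0.npz",img=img,P=P,R=R,t=t); cv2.imwrite(f"pics/{n}0.png",cv2.resize(img,(800,600)))
    print(n,t,R,c["fx"],c["cx"],c["cy"])
print(camera_params("wrist")["T_tool_cam"])
E
```

```text
{'time': 0.0, 'joints': array([-59.4677,  20.5895,   0.6334,  -0.02  , -70.1348, -16.5068]), 'qd': array([-0.0722,  0.1014,  0.0119, -0.0358, -0.0038,  0.0779]), 'effort': array([ -0.0007, -58.2715,  29.3045,   6.9971,   0.0069,  -0.0002]), 'ee_pos': array([ 0.1634, -0.6544,  0.2256]), 'orientation': array([[-0.9702, -0.2422, -0.0005],
       [-0.2422,  0.9702,  0.0015],
       [ 0.0001,  0.0016, -1.    ]]), 'ft_force': array([-0.5533, -0.1078, -0.0731]), 'ft_torque': array([-0.0252,  0.0012, -0.0283]), 'gripper_force': 0.0, 'gripper_width': 0.08779112819243563}
top [0.2452 0.0248 1.1995] [[ 0.0808 -0.9762  0.2015]
 [-0.9967 -0.0781  0.0213]
 [-0.005  -0.2025 -0.9793]] 484.22103992079474 282.5596262952193 212.96562354517684
scene [ 1.1947 -0.1689  0.8591] [[ 0.2567  0.6761 -0.6906]
 [ 0.9665 -0.1753  0.1876]
 [ 0.0058 -0.7156 -0.6984]] 472.18649816264445 280.21912997295544 211.38800533028788
[[-0.0003 -0.9573 -0.2892  0.0774]
 [ 1.     -0.0001 -0.0005  0.0003]
 [ 0.0005 -0.2892  0.9573 -0.1574]
 [ 0.      0.      0.      1.    ]]
```

View pics/top0.png

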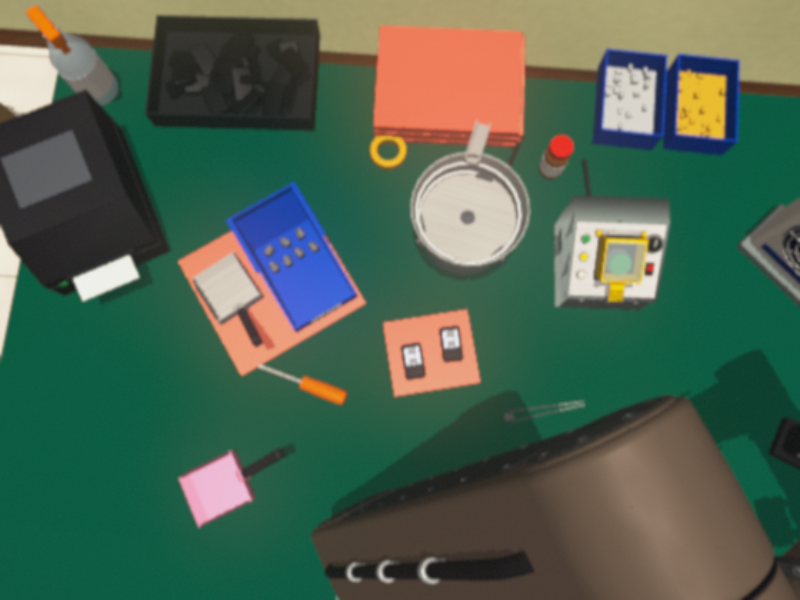

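View pics/scene0.png

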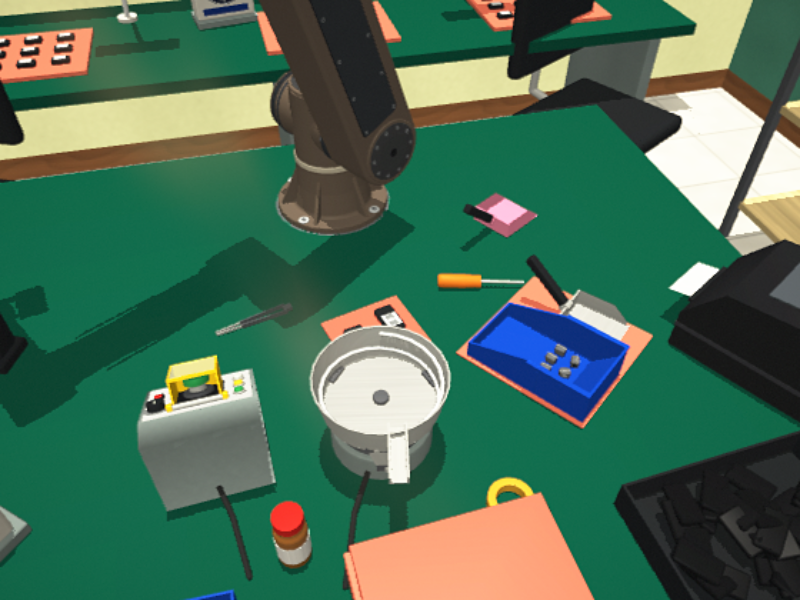

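The top view shows the steel scoop at about (228,288) with its black handle running to (255,340), on the mat's left half. The pink decoy scoop is at (215,488). The blue bin is at (290,255) with seven cores around (290,250), the bowl at (468,215), and the guard shut with its tab at (616,292).

Two scoops could be the one meant: the steel one at (228,288) and the pink one at (215,488). The steel one fits, because it is grey and stands on the coral mat. I'll measure it next and confirm it in a crop.

```bash
python3 - <<'E'
from h import *
np.set_printoptions(precision=4,suppress=True)
z=np.load("top0.npz"); img,P=z["img"],z["P"]
zs=np.load("scene0.npz"); im2,P2=zs["img"],zs["P"]
hsv=cv2.cvtColor(img,cv2.COLOR_BGR2HSV); H,S,V=[hsv[...,i].astype(int) for i in range(3)]
h2=cv2.cvtColor(im2,cv2.COLOR_BGR2HSV).astype(int)
v,u=np.mgrid[0:420,0:560]
def rect(m,nm):
    q=P[m]; q=q[~np.isnan(q[:,0])]; r=cv2.minAreaRect(q[:,:2].astype(np.float32)*1000)
    print(nm,len(q),[np.round(x,1) for x in r],"zmed",np.median(q[:,2])); return r,q
roi=(u>110)&(u<265)&(v>120)&(v<275)
coral=(H<12)&(S>90)&(V>150)&roi
r,_=rect(coral,"mat"); print(cv2.boxPoints(r))
blue=(H>105)&(H<130)&(S>130)&roi
q=P[blue]; print("blue z hist",np.histogram(q[:,2],bins=np.arange(0,.09,.01)))
rr,_=rect(blue&(P[...,2]>0.064),"binhigh"); print(cv2.boxPoints(rr))
rb,_=rect(blue,"bin all"); print(cv2.boxPoints(rb))
# scoop: grey pan
pan=(S<60)&(V>120)&(u>125)&(u<190)&(v>170)&(v<230)
rp,q=rect(pan,"pan"); print(cv2.boxPoints(rp)); print(np.histogram(q[:,2],bins=np.arange(0,.06,.005)))
hd=(V<70)&(u>150)&(u<195)&(v>205)&(v<248)&(P[...,2]>0.03)
rh,q=rect(hd,"handle"); print(q[::8])
# cores
core=(S<90)&(u>178)&(u<230)&(v>150)&(v<195)
n,l,st,ce=cv2.connectedComponentsWithStats(core.astype(np.uint8))
for i in range(1,n):
    if st[i,4]>8: print("core",ce[i],st[i,4],np.nanmedian(P[l==i],0))
# bowl rim
for nm,PP in (("top",P),("scene",P2)):
    m=(np.abs(PP[...,2]-.152)<.004)&(PP[...,0]>.45)&(PP[...,0]<.85)&(PP[...,1]<.05)&(PP[...,1]>-.28)
    q=PP[m]; A=np.c_[2*q[:,:2],np.ones(len(q))]; s=np.linalg.lstsq(A,(q[:,:2]**2).sum(1),rcond=None)[0]
    print("bowl",nm,len(q),s[:2],np.sqrt(s[2]+s[0]**2+s[1]**2))
    m=(np.abs(PP[...,2]-.102)<.003)&(PP[...,0]>.45)&(PP[...,0]<.85)&(PP[...,1]<.05)&(PP[...,1]>-.28)
    q=PP[m]; print(" floor",len(q),q[:,:2].min(0),q[:,:2].max(0))
crop=img[120:275,110:265]; cv2.imwrite("pics/crop.png",cv2.resize(crop,(600,600),interpolation=cv2.INTER_CUBIC))
E
```

```text
mat 3038 [array([466.1, 295.7]), array([342.4, 245.8]), np.float64(83.2)] zmed 0.005311380022839596
[[323.8054 140.2512]
 [567.8204 111.1005]
 [608.4369 451.0941]
 [364.4219 480.2447]]
blue z hist (array([1496, 1232,  294,  349,  307,  164,  180,  269]), array([0.  , 0.01, 0.02, 0.03, 0.04, 0.05, 0.06, 0.07, 0.08]))
binhigh 411 [array([587.1, 272.9]), array([131.9, 134.3]), np.float64(35.3)] zmed 0.07119287987591938
[[494.4721 289.5591]
 [572.1544 180.0036]
 [679.7681 256.3091]
 [602.0859 365.8645]]
bin all 4294 [array([559.6, 255.9]), array([243.1, 139. ]), np.float64(36.1)] zmed 0.011872138410135902
[[420.4873 240.3763]
 [502.4023 128.0779]
 [698.7927 271.3331]
 [616.8778 383.6314]]
pan 1237 [array([513.3, 339.7]), array([104.8, 143.2]), np.float64(38.6)] zmed 0.008730522762807391
[[427.6919 363.0775]
 [516.9839 251.0647]
 [598.9435 316.3995]
 [509.6514 428.4124]]
(array([ 89, 732, 254,  12,  25,  25,  26,  57,  16,   1,   0]), array([0.   , 0.005, 0.01 , 0.015, 0.02 , 0.025, 0.03 , 0.035, 0.04 ,
       0.045, 0.05 , 0.055]))
handle 2 [array([418.4, 300.5]), array([68.6,  0. ]), np.float64(-140.4)] zmed 0.07473643413293607
[[0.4448 0.3224 0.0506]]
core [209.7097 163.129 ] 31 [0.6014 0.2449 0.0228]
core [199.2903 169.2258] 31 [0.5829 0.2699 0.0225]
core [219.1935 172.3548] 31 [0.5788 0.2187 0.0223]
core [187.8571 175.    ] 35 [0.5657 0.296  0.0228]
core [209.1    176.3667] 30 [0.567  0.2423 0.0225]
core [200.7812 182.    ] 32 [0.5503 0.2616 0.0241]
core [191.5455 186.4242] 33 [0.5378 0.2842 0.0226]
bowl top 1250 [ 0.6114 -0.1186] 0.13019337270862122
 floor 2836 [ 0.5234 -0.2794] [0.788 0.034]
bowl scene 1707 [ 0.6255 -0.1177] 0.1280446359209214
 floor 3565 [ 0.5312 -0.2789] [0.7874 0.0376]
```

View pics/crop.png

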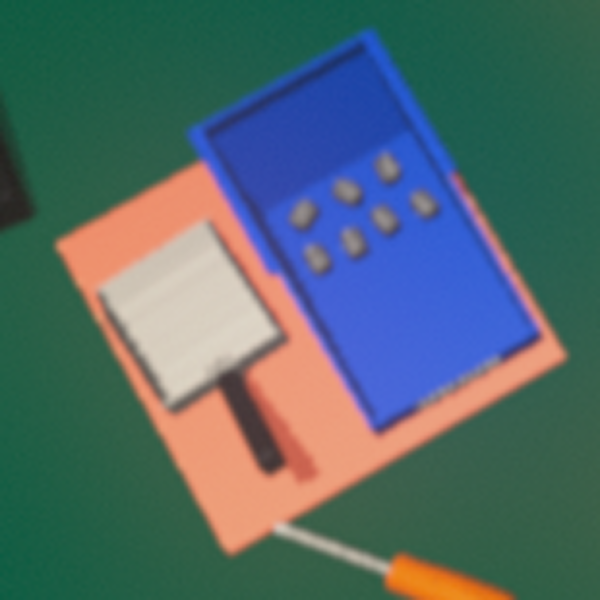

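The crop shows the steel pan at (190,310) with its dark handle running to (270,465), on the coral mat beside the bin. That is the scoop to take. Next I'll refine the bowl and console positions and plan the move to hover above it.

```bash
cat >> h.py <<'E'
def rows(wps,s=None):
    """wps: (x,y,z,worldyaw_of_tool_y deg) -> tool-frame cm shift and turn"""
    s=s or observe(); R=np.array(s["orientation"]); p=np.array(s["ee_pos"])
    y0=np.degrees(np.arctan2(R[1,1],R[0,1])); out=[]
    for w in wps:
        d=R.T@(np.array(w[:3])-p)*100; a=-((w[3]-y0+180)%360-180)
        out.append([round(float(k),2) for k in (*d,a)])
    for o in out: print(o)
def circ(q):
    A=np.c_[2*q[:,:2],np.ones(len(q))]; s=np.linalg.lstsq(A,(q[:,:2]**2).sum(1),rcond=None)[0]
    return s[:2],np.sqrt(s[2]+s[0]**2+s[1]**2)
def ray(u,v,z,R,t,c):
    d=R@np.array([(u-c["cx"])/c["fx"],(v-c["cy"])/c["fy"],1]); return t+d*(z-t[2])/d[2]
E
python3 - <<'E'
from h import *
np.set_printoptions(precision=4,suppress=True)
for nm in ("top","scene"):
    z=np.load(nm+"0.npz"); img,P=z["img"],z["P"]; c=camera_params(nm)
    hsv=cv2.cvtColor(img,cv2.COLOR_BGR2HSV).astype(int)
    R0=(P[...,0]>.5)&(P[...,0]<.76)&(P[...,1]<.0)&(P[...,1]>-.235)
    q=P[R0&(np.abs(P[...,2]-.1535)<.0015)]; c0,r=circ(q)
    for _ in range(5):
        e=np.abs(np.linalg.norm(q[:,:2]-c0,axis=1)-r); q=q[e<max(.004,np.median(e)*2)]; c0,r=circ(q)
    print(nm,"bowl",len(q),c0,r)
    f=R0&(np.abs(P[...,2]-.102)<.003); q=P[f]; q=q[np.linalg.norm(q[:,:2]-c0,axis=1)<.085]
    print(" floor",np.median(q,0),q.min(0),q.max(0))
    # yellow guard
    ye=(hsv[...,0]>18)&(hsv[...,0]<34)&(hsv[...,1]>130)&(hsv[...,2]>90)&(P[...,1]<-.24)&(P[...,1]>-.5)&(P[...,2]>.06)
    v,u=np.where(ye); q=P[ye]; print(" yellow",len(q),u.min(),u.max(),v.min(),v.max(),q.min(0),q.max(0))
    gr=(hsv[...,0]>40)&(hsv[...,0]<85)&(hsv[...,1]>60)&(P[...,1]<-.24)&(P[...,1]>-.5)&(P[...,2]>.09)
    print(" green",gr.sum(),np.nanmedian(P[gr],0))
    # console panel plane
    m=(hsv[...,1]<40)&(hsv[...,2]>120)&(P[...,1]<-.24)&(P[...,1]>-.5)&(P[...,2]>.08)&(P[...,2]<.16)
    q=P[m]; print(" panel",len(q),q.min(0),q.max(0),np.median(q,0))
    if nm=="top":
        cr=img[120:230,380:490]; cv2.imwrite("pics/cons.png",cv2.resize(cr,(600,600),interpolation=cv2.INTER_CUBIC))
rows([(.32,-.45,.3,104),(.5,-.25,.3,110),(.55,0,.3,115),(.5,.18,.28,122),(.425,.275,.24,127)])
E
```

```text
top bowl 148 [ 0.631  -0.1096] 0.1145242154127038
 floor [ 0.6306 -0.0757  0.1025] [ 0.5561 -0.1253  0.099 ] [ 0.6991 -0.0248  0.105 ]
 yellow 503 417 454 161 211 [ 0.5034 -0.3332  0.061 ] [ 0.6068 -0.2457  0.182 ]
 green 63 [ 0.6625 -0.2946  0.1554]
 panel 1744 [ 0.5107 -0.3619  0.0807] [ 0.6411 -0.2401  0.1598] [ 0.5968 -0.3012  0.1442]
scene bowl 289 [ 0.6361 -0.115 ] 0.1083776187902709
 floor [ 0.625  -0.0761  0.1018] [ 0.5585 -0.1224  0.099 ] [ 0.7081 -0.0306  0.105 ]
 yellow 427 115 159 249 288 [ 0.5171 -0.3336  0.087 ] [ 0.6123 -0.244   0.1809]
 green 111 [ 0.5682 -0.2848  0.1463]
 panel 1509 [ 0.5107 -0.3593  0.0845] [ 0.6558 -0.24    0.1574] [ 0.6277 -0.2977  0.1526]
[-20.14, 16.06, -7.41, 0.02]
[-42.45, 31.1, -7.39, -5.98]
[-53.36, 54.14, -7.36, -10.98]
[-52.87, 72.82, -5.33, -17.98]
[-47.89, 83.84, -1.31, -22.98]
```

Request:
step_arm(moves=[-20, 16, -7.4, 0, 0, -20, 16, -7.4, 0, 0, -20, 16, -7.4, 0, 0, -20, 16, -7.4, 0, 0, -42, 31, -7.4, -6, 0, -42, 31, -7.4, -6, 0, -42, 31, -7.4, -6, 0, -42, 31, -7.4, -6, 0, -53, 54, -7.4, -11, 0, -53, 54, -7.4, -11, 0, -53, 54, -7.4, -11, 0, -53, 54, -7.4, -11, 0, -53, 73, -5.3, -18, 0, -53, 73, -5.3, -18, 0, -53, 73, -5.3, -18, 0, -48, 84, -1.3, -23, 0, -48, 84, -1.3, -23, 0, -48, 84, -1.3, -23, 0, -48, 84, -1.3, -23, 0, -48, 84, -1.3, -23, 0])

```text
time: 2.6
ee_pos: [0.4257, 0.2763, 0.2396]
orientation: [[-0.798, -0.603, -0.0], [-0.603, 0.798, -0.0], [0.0, -0.0, -1.0]]
ft_force: [-0.4, -1.1, 0.3]
gripper_width: 0.0875
gripper_force: 0.0
```

```bash
python3 - <<'E'
from h import *
np.set_printoptions(precision=4,suppress=True)
img,d,P,(R,t,c)=cloud("wrist"); np.savez("w1.npz",img=img,P=P,R=R,t=t); print(c["fx"],c["cx"],c["cy"],t)
cv2.imwrite("pics/w1.png",cv2.resize(img,(800,600)))
E
```

```text
293.4225650002614 281.29593717624067 210.06313828226982 [0.364  0.2298 0.397 ]
```

View pics/w1.png

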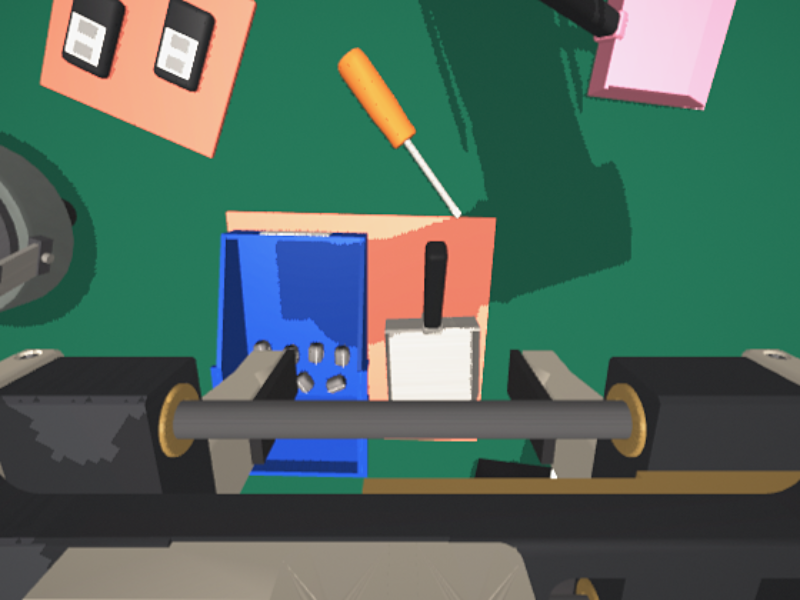

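The wrist view shows the black handle from (435,242) to (432,328), the pan's back edge at (385..480,322), and the bin's front edge at (220..367,234). The mat's near edge runs from (226,211) to (495,218).

```bash
python3 - <<'E'
from h import *
np.set_printoptions(precision=4,suppress=True)
z=np.load("w1.npz"); img,P,R,t=z["img"],z["P"],z["R"],z["t"]; c=camera_params("wrist")
hsv=cv2.cvtColor(img,cv2.COLOR_BGR2HSV).astype(int); H,S,V=hsv[...,0],hsv[...,1],hsv[...,2]
v,u=np.mgrid[0:420,0:560]
k=0.7
yaw=lambda a,b:np.degrees(np.arctan2(*(b-a)[1::-1]))
# handle
m=(V<75)&(S<140)&(u>290)&(u<318)&(v>165)&(v<232)&(P[...,2]>.03)
q=P[m]; print("handle n",m.sum(),"z",q[:,2].min(),q[:,2].max())
cs=[]
for v0 in range(170,230,6):
    mm=m&(v>=v0)&(v<v0+6)
    if mm.sum(): cs.append(np.r_[np.median(P[mm],0),u[mm].min(),u[mm].max()]); 
cs=np.array(cs); print(cs)
vx,vy,_,_=cv2.fitLine(q[:,:2].astype(np.float32),cv2.DIST_HUBER,0,.001,.001).ravel(); print("handle yaw",np.degrees(np.arctan2(vy,vx)))
# bin rim edges (image corners px) front outer corners z .035
hull=cv2.findContours(((H>105)&(H<130)&(S>120)&(u>130)&(u<265)&(v>155)&(v<345)).astype(np.uint8),cv2.RETR_EXTERNAL,cv2.CHAIN_APPROX_NONE)[0]
h=cv2.convexHull(max(hull,key=cv2.contourArea)); a=cv2.approxPolyDP(h,3,True)[:,0]; print("bin hull px",a.tolist())
for p in a: print(p, ray(*p,.035,R,t,c)[:2], ray(*p,.071,R,t,c)[:2])
coral=((H<14)|(H>172))&(S>60)&(V>120)&(u>150)&(u<350)&(v>140)&(v<312)
hull=cv2.findContours(coral.astype(np.uint8),cv2.RETR_EXTERNAL,cv2.CHAIN_APPROX_NONE)[0]
h=cv2.convexHull(np.vstack(hull)); a=cv2.approxPolyDP(h,3,True)[:,0]
for p in a: print("mat",p, ray(*p,.005,R,t,c)[:2])
# pan back rim
for p in ((268,226),(335,223),(335,234),(270,232)): print("pan px",p,ray(*p,.037,R,t,c),P[p[1],p[0]])
m=(S<50)&(V>170)&(u>272)&(u<333)&(v>236)&(v<278)
q=P[m]; print("pan floor z",np.median(q,0), [ (u[m&(v==vv)].min(),u[m&(v==vv)].max()) for vv in (240,250,260,270)])
for vv in (240,275):
    uu=u[m&(v==vv)]; print(ray(uu.min(),vv,.008,R,t,c),ray(uu.max(),vv,.008,R,t,c))
core=(S<70)&(u>172)&(u<250)&(v>235)&(v<280)&(P[...,2]>.015)&(P[...,2]<.04)
n,l,st,ce=cv2.connectedComponentsWithStats(core.astype(np.uint8))
for i in range(1,n):
    if st[i,4]>15: print("core",ce[i],st[i,4],np.nanmedian(P[l==i],0))
cr=img[150:330,130:370]; cv2.imwrite("pics/w1c.png",cv2.resize(cr,(800,600),interpolation=cv2.INTER_CUBIC))
E
```

```text
handle n 801 z 0.03971686213992548 0.10425264242369214
[[  0.3898   0.2787   0.0971 298.     312.    ]
 [  0.3939   0.282    0.1023 298.     312.    ]
 [  0.3994   0.2857   0.1004 297.     312.    ]
 [  0.4055   0.2904   0.0934 297.     311.    ]
 [  0.412    0.2959   0.0867 297.     310.    ]
 [  0.4186   0.3014   0.0795 297.     310.    ]
 [  0.4258   0.3075   0.0717 297.     309.    ]
 [  0.4337   0.3136   0.0637 297.     309.    ]
 [  0.4416   0.3204   0.0541 297.     308.    ]
 [  0.4497   0.3271   0.046  297.     308.    ]]
handle yaw 38.891773
bin hull px [[156, 163], [255, 164], [256, 280], [207, 280], [149, 271]]
[156 163] [0.496  0.1359] [0.4829 0.1452]
[255 164] [0.4237 0.2338] [0.4177 0.2334]
[256 280] [0.5535 0.3283] [0.5347 0.3185]
[207 280] [0.5946 0.274 ] [0.5716 0.2696]
[149 271] [0.6309 0.2028] [0.6044 0.2055]
mat [333 308] [0.537  0.4603]
mat [269 306] [0.5939 0.3789]
mat [159 161] [0.5022 0.13  ]
mat [158 148] [0.4883 0.1203]
mat [346 152] [0.3436 0.3206]
pan px (268, 226) [0.4787 0.2941 0.037 ] [0.489  0.3    0.0044]
pan px (335, 223) [0.4229 0.3611 0.037 ] [0.4283 0.373  0.0043]
pan px (335, 234) [0.4346 0.371  0.037 ] [0.4349 0.3714 0.0358]
pan px (270, 232) [0.4838 0.3012 0.037 ] [0.4841 0.3013 0.0363]
pan floor z [nan nan nan] [(np.int64(273), np.int64(329)), (np.int64(273), np.int64(329)), (np.int64(273), np.int64(329)), (np.int64(274), np.int64(329))]
[0.5007 0.3176 0.008 ] [0.4525 0.3814 0.008 ]
[0.5448 0.3521 0.008 ] [0.4956 0.4172 0.008 ]
core [183.1129 242.629 ] 62 [0.5745 0.2173 0.021 ]
core [220.6967 246.9016] 122 [0.5478 0.2627 0.0219]
core [204.0556 245.9444] 36 [0.5619 0.2426 0.0191]
core [239.0351 249.0439] 114 [0.5352 0.2849 0.0217]
core [212.8318 267.6729] 107 [0.5809 0.2716 0.0218]
core [234.6881 268.7982] 109 [0.5643 0.2972 0.0219]
```

View pics/w1c.png

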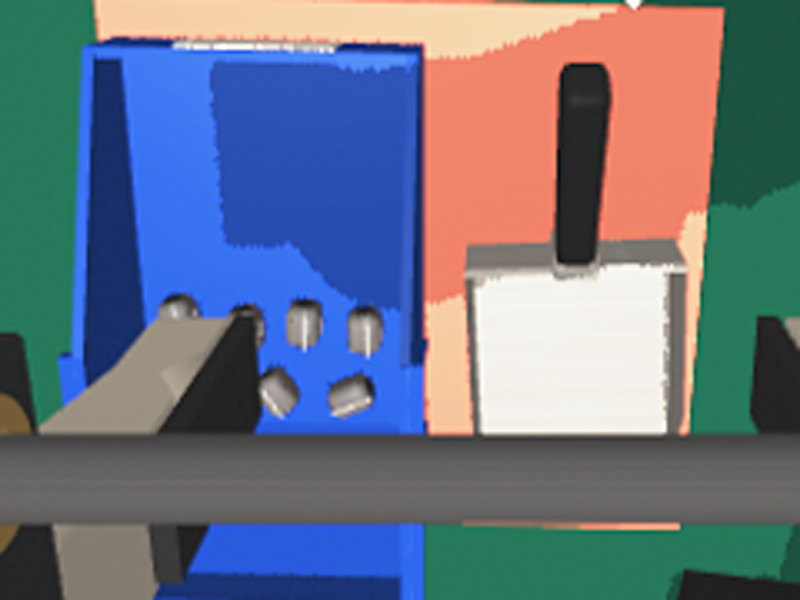

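The crop confirms the steel scoop: black handle and grey pan on the coral mat. The sizes check out: bin front 122 mm against 124, and mat 247 x 239 against 250 x 240.

| Item | Position (m) | Yaw (degrees) |
|---|---|---|
| Scoop grip | (0.4135, 0.297, 0.073) | 39 |
| Bin | (0.557, 0.254) | 36.2 |
| Mat | (0.513, 0.290) | 35.8 |

```bash
python3 - <<'E'
from h import *
rows([(.4135,.297,.13,129),(.4135,.297,.054,129)])
E
```

```text
[-0.26, 2.43, 10.97, -1.99]
[-0.26, 2.43, 18.57, -1.99]
```

Request:
step_arm(moves=[-0.3, 2.4, 6, -2, 0.45, -0.3, 2.4, 11, -2, 0.45, -0.3, 2.4, 15, -2, 0.45, -0.3, 2.4, 17.5, -2, 0.45, -0.3, 2.4, 18.5, -2, 0.45, -0.3, 2.4, 18.5, -2, 0.45, -0.3, 2.4, 18.5, -2, 1, -0.3, 2.4, 18.5, -2, 1, -0.3, 2.4, 18.5, -2, 1, -0.3, 2.4, 18.5, -2, 1, -0.3, 2.4, 18.5, -2, 1, -0.3, 2.4, 18.5, -2, 1], force=60)

```text
time: 4.15
ee_pos: [0.4137, 0.2975, 0.0549]
orientation: [[-0.777, -0.63, 0.0], [-0.63, 0.777, 0.0], [-0.0, 0.0, -1.0]]
ft_force: [-0.7, -1.2, 5.7]
gripper_width: 0.0154
gripper_force: 60.0
```

The scoop is gripped (opening 15.4 mm against a 16 mm handle). The tool can't tilt, so I'll set the scoop's pitch by letting it pivot between the pads. First I'll loosen the grip and raise the tool along an arc, with the lip staying on the mat, to get about 22 degrees nose-down. That lets the pan's back clear the bin's front wall.

Request:
step_arm(moves=[0, 0, 0, 0, 1, 0, 0, 0, 0, 1, -0.3, 0, -0.7, 0, 1, -0.65, 0, -1.35, 0, 1, -1, 0, -2, 0, 1, -1.4, 0, -2.6, 0, 1, -1.85, 0, -3.2, 0, 1, -2.3, 0, -3.8, 0, 1, -2.8, 0, -4.4, 0, 1, -3.3, 0, -5, 0, 1, -3.7, 0, -5.4, 0, 1, -3.7, 0, -5.4, 0, 1, -3.7, 0, -5.4, 0, 1], force=4)

```text
time: 5.78
ee_pos: [0.4423, 0.3206, 0.1084]
orientation: [[-0.777, -0.63, -0.0], [-0.63, 0.777, -0.0], [0.0, 0.0, -1.0]]
ft_force: [-0.5, 0.1, -0.7]
gripper_width: 0.0157
gripper_force: 4.0
```

```bash
python3 - <<'E'
from h import *
img,d,P,(R,t,c)=cloud("scene")
np.savez("s2.npz",img=img,P=P)
cv2.imwrite("pics/s2.png",cv2.resize(img[160:340,280:520],(800,600),interpolation=cv2.INTER_CUBIC))
E
```

```text
(no output)
```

View pics/s2.png

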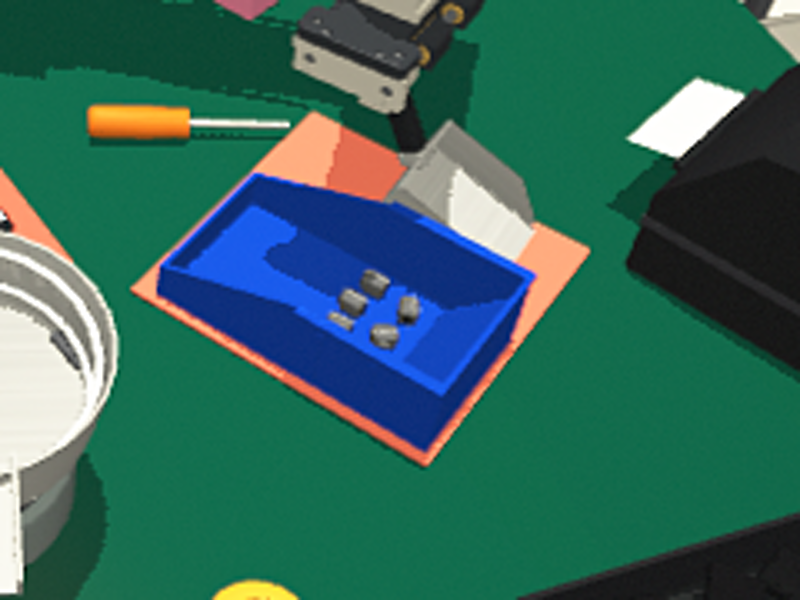

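The scene crop shows the scoop held at (410,130), nose down with its pan at (480,190). The pivot trick works. Next I'll fit a plane to the pan floor to get the pitch.

```bash
cat >> h.py <<'E'
def scoopfit(P,img,yaw):
    """points near grip ahead; returns pitch (nose-down +) from pan-floor plane + lip pos rel grip (fwd,lat,up)"""
    s=observe(); g=np.array(s["ee_pos"])-[0,0,-.019]
    a=np.radians(yaw); f=np.array([np.cos(a),np.sin(a),0]); l=np.array([-np.sin(a),np.cos(a),0])
    Q=P-g; F,L,Z=Q@f,Q@l,Q[...,2]
    hsv=cv2.cvtColor(img,cv2.COLOR_BGR2HSV).astype(int)
    m=(hsv[...,1]<60)&(hsv[...,2]>70)&(np.abs(L)<.036)&(F>.0)&(F<.18)&(Z<-.02)&(Z>-.2)
    q=np.c_[F[m],L[m],Z[m]]; rng=np.random.default_rng(0); best=None
    for _ in range(300):
        p=q[rng.choice(len(q),3,False)]; n=np.cross(p[1]-p[0],p[2]-p[0]); nn=np.linalg.norm(n)
        if nn<1e-7: continue
        n/=nn; n*=np.sign(n[2]) or 1; k=np.abs((q-p[0])@n)<.002
        if best is None or k.sum()>best[0]: best=(k.sum(),k)
    w=q[best[1]]; u_,s_,vt=np.linalg.svd(w-w.mean(0)); n=vt[2]*np.sign(vt[2][2])
    fr=w[np.argsort(w[:,0])]
    print("n",len(q),len(w),"normal",n,"pitch",np.degrees(np.arctan2(n[0],n[2])),"roll",np.degrees(np.arctan2(n[1],n[2])),"lip end",fr[-15:].mean(0),"back",fr[:15].mean(0),"d",n@w.mean(0))
E
python3 - <<'E'
from h import *
np.set_printoptions(precision=4,suppress=True)
z=np.load("s2.npz"); scoopfit(z["P"],z["img"],39)
E
```

```text
n 577 384 normal [0.369  0.0118 0.9293] pitch 21.656619662372584 roll 0.7271883438615304 lip end [ 0.1204  0.0194 -0.1192] back [ 0.0353  0.0006 -0.0849] d -0.06584524593394553
```

```bash
python3 - <<'E'
from h import *
rows([(.4423,.3206,.19,129),(.4353,.1644,.19,126.2),(.4353,.1644,.118,126.2),(.4353,.1644,.112,126.2)])
E
```

```text
[-0.0, -0.0, -8.16, 0.02]
[10.37, -11.7, -8.16, 2.82]
[10.37, -11.7, -0.96, 2.82]
[10.37, -11.7, -0.36, 2.82]
```

Request:
step_arm(moves=[0, 0, 0, 0, 1, 0, 0, 0, 0, 1, 0, 0, 0, 0, 1, 0, 0, -3, 0, 1, 0, 0, -6, 0, 1, 0, 0, -8.2, 0, 1, 2.5, -3, -8.2, 1, 1, 5, -6, -8.2, 2, 1, 8, -9, -8.2, 2.8, 1, 10.4, -11.7, -8.2, 2.8, 1, 10.4, -11.7, -8.2, 2.8, 1, 10.4, -11.7, -6, 2.8, 1, 10.4, -11.7, -3.5, 2.8, 1, 10.4, -11.7, -1.5, 2.8, 1, 10.4, -11.7, -0.9, 2.8, 1, 10.4, -11.7, -0.9, 2.8, 1], force=60)

```text
time: 7.82
ee_pos: [0.4353, 0.1646, 0.1176]
orientation: [[-0.806, -0.591, -0.0], [-0.591, 0.806, -0.0], [0.001, -0.0, -1.0]]
ft_force: [-0.2, 0.2, -0.8]
gripper_width: 0.0159
gripper_force: 60.0
```

```bash
python3 - <<'E'
from h import *
np.set_printoptions(precision=4,suppress=True)
img,d,P,(R,t,c)=cloud("scene"); scoopfit(P,img,36.2)
cv2.imwrite("pics/s3.png",cv2.resize(img[160:340,280:520],(800,600),interpolation=cv2.INTER_CUBIC))
E
```

```text
n 906 543 normal [0.3738 0.0091 0.9275] pitch 21.949820700377735 roll 0.5618341875327376 lip end [ 0.1221  0.0117 -0.121 ] back [ 0.0331  0.0095 -0.0852] d -0.06625658375973163
```

View pics/s3.png

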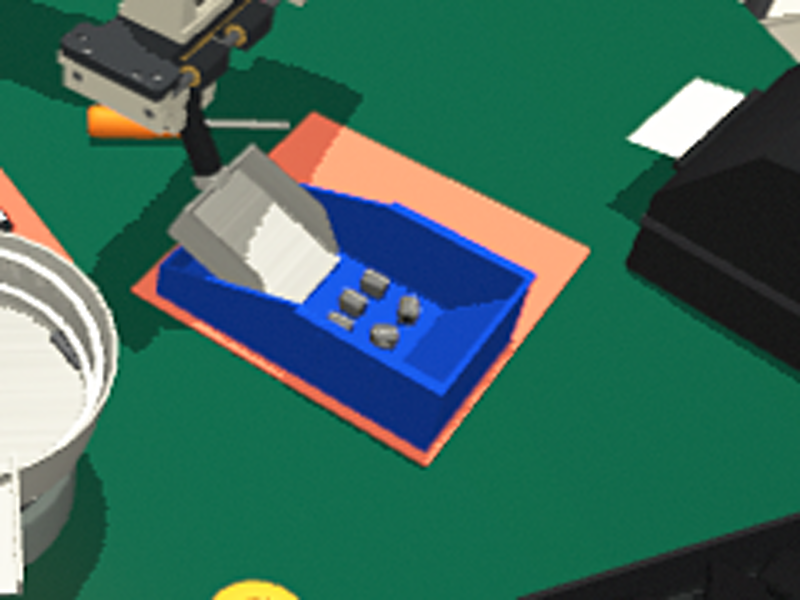

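The picture shows the lip on the bare floor at (320,290), ahead of the cores at (340..410, 280..335), with the pan inside the side walls. Now I'll lower it to the floor and push forward.

Request:
step_arm(moves=[0, 0, 0.3, 0, 1, 0, 0, 0.55, 0, 1, -0.5, 0, 0.55, 0, 1, -1, 0, 0.55, 0, 1, -1.5, 0, 0.55, 0, 1, -2, 0, 0.55, 0, 1, -2.5, 0, 0.55, 0, 1, -3, 0, 0.55, 0, 1, -3.5, 0, 0.55, 0, 1, -4, 0, 0.55, 0, 1, -4, 0, 0.55, 0, 1])

```text
time: 9.25
ee_pos: [0.468, 0.1883, 0.1121]
orientation: [[-0.807, -0.591, 0.0], [-0.591, 0.807, 0.0], [-0.001, 0.0, -1.0]]
ft_force: [0.7, 0.4, 1.6]
gripper_width: 0.0156
gripper_force: 60.0
```

Request:
step_arm(moves=[0, 0, 0, 0, 1, 0, 0, 0, 0, 1, 0.45, 0, 0.8, 0, 1, 0.9, 0, 1.6, 0, 1, 1.15, 0, 2.2, 0, 1, 1.4, 0, 2.8, 0, 1, 1.6, 0, 3.4, 0, 1, 1.8, 0, 4, 0, 1, 2, 0, 4.7, 0, 1, 2.15, 0, 5.4, 0, 1, 2.15, 0, 5.5, 0, 1, 2.15, 0, 5.5, 0, 1], force=6)

```text
time: 10.75
ee_pos: [0.4503, 0.1754, 0.0571]
orientation: [[-0.807, -0.591, 0.0], [-0.591, 0.807, 0.0], [-0.0, -0.0, -1.0]]
ft_force: [0.1, 0.5, -0.1]
gripper_width: 0.016
gripper_force: 6.0
```

```bash
python3 - <<'E'
from h import *
np.set_printoptions(precision=4,suppress=True)
img,d,P,(R,t,c)=cloud("scene"); scoopfit(P,img,36.2)
cv2.imwrite("pics/s4.png",cv2.resize(img[160:340,280:520],(800,600),interpolation=cv2.INTER_CUBIC))
E
```

```text
n 871 494 normal [-0.0522 -0.0132  0.9986] pitch -2.990067078941008 roll -0.7576693299838765 lip end [ 0.1754  0.0092 -0.0572] back [ 0.062   0.0083 -0.0642] d -0.06757333381655835
```

```bash
cat >> h.py <<'E'
def profile(P,yaw):
    s=observe(); g=np.array(s["ee_pos"]); a=np.radians(yaw); f=np.array([np.cos(a),np.sin(a),0]); l=np.array([-np.sin(a),np.cos(a),0])
    Q=P-g; F,L=Q@f,Q@l
    for lo in np.arange(.04,.26,.01):
        r=[]
        for a0 in np.arange(-.045,.045,.015):
            m=(F>=lo)&(F<lo+.01)&(L>=a0)&(L<a0+.015)&(P[...,2]<.14)
            r.append("%5.1f"%(1000*np.median(P[...,2][m])) if m.sum()>2 else "  -  ")
        print("%.2f"%lo,r)
E
python3 - <<'E'
from h import *
img,d,P,(R,t,c)=cloud("scene"); profile(P,36.2)
E
```

```text
0.04 ['132.9', '132.3', ' 45.5', ' 50.9', '133.6', '132.4']
0.05 [' 40.2', ' 39.5', ' 41.7', ' 43.5', ' 39.7', ' 39.7']
0.06 [' 37.9', ' 30.2', ' 22.4', ' 13.7', ' 16.3', ' 22.9']
0.07 [' 40.7', '  -  ', ' 12.1', ' 12.6', ' 12.4', ' 21.3']
0.08 [' 42.6', '  -  ', ' 13.4', ' 12.8', ' 13.2', ' 20.8']
0.09 ['  -  ', '  -  ', ' 12.4', ' 14.1', ' 13.5', ' 25.2']
0.10 ['  -  ', '  -  ', ' 13.6', ' 14.2', ' 13.7', ' 21.8']
0.11 ['  -  ', '  -  ', ' 15.4', ' 14.9', ' 14.4', ' 22.8']
0.12 ['  -  ', '  -  ', ' 15.0', ' 14.7', ' 14.9', ' 22.8']
0.13 ['  -  ', '  -  ', ' 15.7', ' 15.6', ' 15.7', ' 19.9']
0.14 ['  -  ', '  -  ', ' 15.5', ' 16.0', ' 16.0', ' 18.0']
0.15 ['  -  ', '  -  ', ' 15.6', ' 15.9', ' 15.4', ' 15.9']
0.16 ['  -  ', '  -  ', ' 19.8', ' 23.0', ' 25.0', ' 15.3']
0.17 ['  -  ', ' 23.7', ' 21.7', ' 22.4', ' 20.9', ' 22.1']
0.18 ['  -  ', '  -  ', ' 15.2', ' 14.9', ' 13.3', ' 18.7']
0.19 ['  -  ', '  -  ', ' 17.9', ' 18.5', ' 17.5', ' 17.9']
0.20 ['  -  ', ' 29.9', ' 28.3', ' 27.6', ' 28.2', ' 29.1']
0.21 [' 43.7', ' 39.4', ' 37.8', ' 37.9', ' 38.6', ' 39.3']
0.22 [' 46.9', ' 47.0', ' 44.6', ' 45.9', ' 46.7', ' 46.5']
0.23 [' 31.1', ' 30.1', ' 29.4', ' 37.9', ' 25.4', ' 34.7']
0.24 ['  0.8', ' -0.3', '  0.1', ' -0.0', ' -0.4', ' -0.2']
0.25 [' -0.1', '  0.1', '  0.2', ' -0.7', '  0.0', ' -1.2']
```

View pics/s4.png

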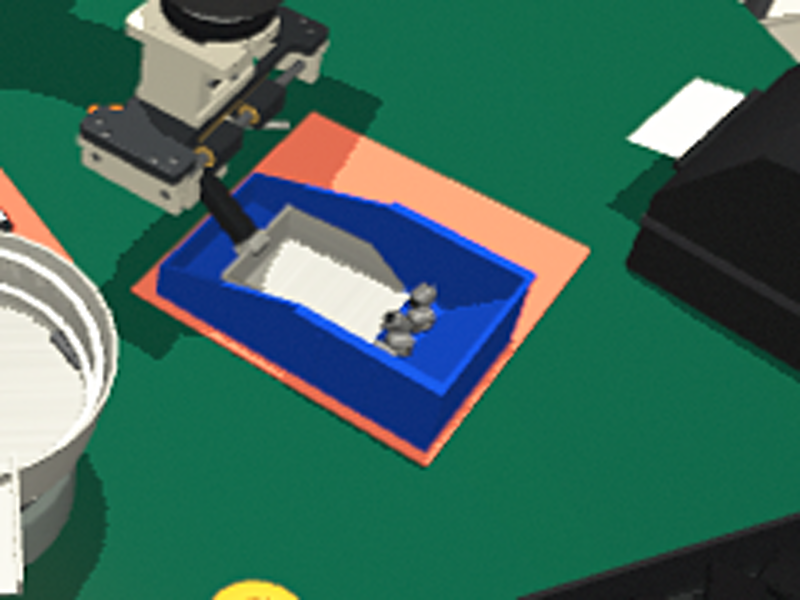

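The picture shows the pan level inside the bin with the cores bunched in front of the lip at (385..430, 290..350). The profile puts the nose about 2.5 degrees up, so I'll raise the tool slightly with a light grip to drop the lip. Then I'll tighten and push to the ramp.

Request:
step_arm(moves=[0, 0, 0, 0, 1, 0, 0, -0.1, 0, 1, 0, 0, -0.2, 0, 1, 0, 0, -0.25, 0, 1, 0, 0, -0.25, 0, 1, 0, 0, -0.25, 0, 1], force=3)

```text
time: 11.6
ee_pos: [0.4502, 0.1752, 0.0596]
orientation: [[-0.807, -0.591, 0.0], [-0.591, 0.807, -0.0], [-0.0, -0.0, -1.0]]
ft_force: [-0.8, -0.6, 1.6]
gripper_width: 0.0162
gripper_force: 3.0
```

Request:
step_arm(moves=[0, 0, 0, 0, 1, 0, 0, 0, 0, 1, -0.4, 0, 0, 0, 1, -0.8, 0, 0, 0, 1, -1.2, 0, 0, 0, 1, -1.6, 0, 0, 0, 1, -2, 0, 0, 0, 1, -2.3, 0, 0, 0, 1, -2.5, 0, 0, 0, 1, -2.5, 0, 0, 0, 1], force=30)

```text
time: 12.85
ee_pos: [0.4706, 0.1903, 0.0596]
orientation: [[-0.807, -0.591, 0.0], [-0.591, 0.807, 0.0], [-0.001, 0.0, -1.0]]
ft_force: [0.6, 0.7, 3.7]
gripper_width: 0.0161
gripper_force: 30.0
```

```bash
python3 - <<'E'
from h import *
img,d,P,(R,t,c)=cloud("scene"); profile(P,36.2)
cv2.imwrite("pics/s5.png",cv2.resize(img[160:340,280:520],(800,600),interpolation=cv2.INTER_CUBIC))
E
```

```text
0.04 ['134.2', '135.9', ' 44.5', ' 51.1', '134.4', '133.5']
0.05 [' 40.2', ' 35.7', ' 38.7', ' 40.7', ' 28.7', ' 28.1']
0.06 ['  -  ', '  -  ', ' 12.6', ' 12.2', ' 11.1', ' 22.9']
0.07 ['  -  ', '  -  ', ' 13.1', ' 12.2', ' 11.8', ' 20.6']
0.08 ['  -  ', '  -  ', ' 12.6', ' 10.9', ' 11.3', ' 21.8']
0.09 ['  -  ', '  -  ', ' 11.7', ' 11.8', ' 11.6', ' 20.7']
0.10 ['  -  ', '  -  ', ' 13.0', ' 11.4', ' 11.6', ' 20.6']
0.11 ['  -  ', '  -  ', ' 11.5', ' 12.0', ' 12.7', ' 20.4']
0.12 ['  -  ', '  -  ', ' 11.9', ' 11.6', ' 12.3', ' 20.9']
0.13 ['  -  ', '  -  ', ' 12.5', ' 12.4', ' 12.2', ' 18.2']
0.14 ['  -  ', '  -  ', ' 12.1', ' 12.7', ' 12.0', ' 14.4']
0.15 ['  -  ', ' 26.1', ' 25.5', ' 24.4', ' 24.8', ' 23.8']
0.16 ['  -  ', ' 28.1', ' 27.3', ' 22.7', ' 17.7', ' 20.7']
0.17 ['  -  ', ' 26.5', ' 23.0', ' 23.6', ' 24.6', ' 23.0']
0.18 ['  -  ', ' 35.3', ' 33.6', ' 32.6', ' 33.1', ' 33.2']
0.19 [' 45.1', ' 45.1', ' 43.7', ' 42.7', ' 43.2', ' 44.1']
0.20 [' 46.7', ' 47.3', ' 46.6', ' 47.6', ' 47.4', ' 45.9']
0.21 ['  1.0', '  0.3', '  0.3', '  0.5', '  1.8', '  2.5']
0.22 [' -0.2', ' -0.2', ' -1.2', ' -0.8', ' -0.6', ' -0.4']
0.23 [' -0.2', ' -0.6', ' -0.3', ' -0.2', '  0.3', ' -0.6']
0.24 [' -0.3', ' -0.3', ' -0.7', ' -0.6', ' -0.3', ' -0.6']
0.25 [' -0.7', ' -0.3', ' -0.0', ' -0.3', ' -0.1', ' -0.2']
```

Request:
step_arm(moves=[-0.3, 0, 0, 0, 1, -0.7, 0, -0.3, 0, 1, -1.1, 0, -0.7, 0, 1, -1.5, 0, -1.1, 0, 1, -1.9, 0, -1.5, 0, 1, -2.3, 0, -1.9, 0, 1, -2.7, 0, -2.3, 0, 1, -3.1, 0, -2.7, 0, 1, -3.5, 0, -3.1, 0, 1, -3.9, 0, -3.5, 0, 1, -3.9, 0, -3.7, 0, 1, -3.9, 0, -3.7, 0, 1])

```text
time: 14.4
ee_pos: [0.5015, 0.2129, 0.0962]
orientation: [[-0.807, -0.591, -0.001], [-0.591, 0.807, -0.0], [0.001, 0.0, -1.0]]
ft_force: [-2.3, -0.9, -1.5]
gripper_width: 0.016
gripper_force: 30.0
```

```bash
python3 - <<'E'
from h import *
img,d,P,(R,t,c)=cloud("scene"); profile(P,36.2)
cv2.imwrite("pics/s6.png",cv2.resize(img[160:340,280:520],(800,600),interpolation=cv2.INTER_CUBIC))
E
```

```text
0.04 ['  -  ', '  -  ', ' 84.0', ' 87.4', '  -  ', '  -  ']
0.05 [' 72.3', ' 72.7', ' 74.9', ' 75.4', ' 66.2', ' 66.6']
0.06 [' 67.1', '  -  ', ' 49.5', ' 49.3', ' 48.0', ' 60.1']
0.07 [' 67.2', '  -  ', ' 47.7', ' 48.0', ' 48.7', ' 57.4']
0.08 [' 68.9', '  -  ', ' 47.9', ' 48.4', ' 48.2', ' 58.9']
0.09 [' 66.3', '  -  ', ' 48.4', ' 48.9', ' 48.4', ' 57.6']
0.10 [' 67.1', '  -  ', ' 48.3', ' 48.1', ' 48.2', ' 58.0']
0.11 [' 66.0', '  -  ', ' 48.4', ' 47.8', ' 48.5', ' 57.9']
0.12 [' 67.1', ' 48.9', ' 49.3', ' 48.9', ' 48.1', ' 56.7']
0.13 [' 61.1', ' 49.1', ' 48.6', ' 48.3', ' 48.8', ' 52.8']
0.14 [' 58.7', ' 48.5', ' 48.2', ' 56.5', ' 50.0', ' 52.9']
0.15 [' 64.1', ' 65.8', ' 65.7', ' 61.2', ' 60.4', ' 60.9']
0.16 [' 64.6', ' 66.0', ' 63.5', ' 62.1', ' 61.4', ' 64.8']
0.17 ['  9.7', ' 15.7', '  9.9', ' 19.4', ' 16.0', ' 16.7']
0.18 [' -0.4', ' -0.7', ' -0.7', ' -0.5', ' -0.6', ' -0.5']
0.19 [' -0.7', '  0.1', '  0.4', ' -0.7', ' -1.0', ' -0.4']
0.20 [' -0.2', '  0.1', ' -0.2', ' -1.0', ' -0.8', '  0.4']
0.21 [' -0.7', ' -0.0', '  0.2', ' -0.5', ' -0.1', '  0.1']
0.22 [' -0.0', ' -0.0', ' -0.0', ' -0.8', ' -0.4', ' -0.1']
0.23 [' -0.3', '  0.0', ' -0.1', ' -0.2', ' -0.7', '  0.2']
0.24 [' -0.8', ' -0.4', ' -0.0', ' -0.3', '  0.1', ' -0.4']
0.25 [' -0.6', ' -0.4', ' -0.0', ' -0.3', ' -0.8', '  0.1']
```

View pics/s6.png

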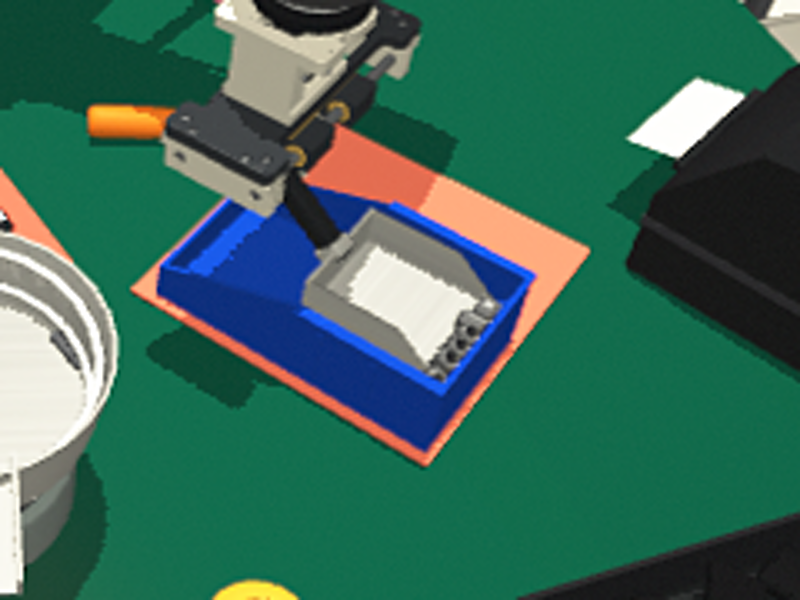

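The picture shows all the cores bunched right at the lip, (430..495, 300..375), against the ramp's top. To bring them inboard I'll tip the nose up: loosen the grip and lower the tool with the lip resting on the ramp.

Request:
step_arm(moves=[0, 0, 0, 0, 1, 0.2, 0, 0.5, 0, 1, 0.4, 0, 1.1, 0, 1, 0.6, 0, 1.7, 0, 1, 0.8, 0, 2.3, 0, 1, 0.95, 0, 2.9, 0, 1, 1.05, 0, 3.5, 0, 1, 1.15, 0, 4.1, 0, 1, 1.25, 0, 4.7, 0, 1, 1.35, 0, 5.2, 0, 1, 1.35, 0, 5.2, 0, 1, 1.35, 0, 5.2, 0, 1], force=6)

```text
time: 15.95
ee_pos: [0.4908, 0.2051, 0.0446]
orientation: [[-0.807, -0.591, -0.0], [-0.591, 0.807, -0.0], [0.0, 0.0, -1.0]]
ft_force: [-0.8, -1.2, -0.6]
gripper_width: 0.0162
gripper_force: 6.0
```

Request:
step_arm(moves=[0, 0, 0, 0, 1, 0, 0, 0, 0, 1, 0, 0, 0, 0, 1], force=60)

```text
time: 16.32
ee_pos: [0.491, 0.2052, 0.0446]
orientation: [[-0.807, -0.591, 0.0], [-0.591, 0.807, 0.0], [-0.0, 0.0, -1.0]]
ft_force: [-1.7, -1.4, -0.7]
gripper_width: 0.0159
gripper_force: 60.0
```

```bash
python3 - <<'E'
from h import *
img,d,P,(R,t,c)=cloud("scene"); profile(P,36.2); scoopfit(P,img,36.2)
E
```

```text
0.04 ['126.0', '123.2', ' 46.7', ' 29.9', '126.4', '120.5']
0.05 ['  -  ', '  -  ', ' 43.5', ' 46.8', '  -  ', '  -  ']
0.06 [' 42.5', ' 38.9', ' 42.9', ' 43.1', ' 36.4', ' 37.5']
0.07 ['  -  ', ' 35.2', ' 35.9', ' 32.8', ' 31.2', ' 36.2']
0.08 ['  -  ', ' 31.0', ' 26.3', ' 29.5', ' 29.4', ' 31.4']
0.09 ['  -  ', '  -  ', ' 23.6', ' 22.6', ' 22.9', ' 35.4']
0.10 [' 53.9', '  -  ', ' 25.3', ' 26.2', ' 26.9', ' 38.6']
0.11 [' 57.4', '  -  ', ' 30.2', ' 29.1', ' 29.4', ' 37.2']
0.12 [' 60.5', ' 33.4', ' 32.5', ' 32.0', ' 32.3', ' 44.3']
0.13 [' 59.0', ' 36.0', ' 35.3', ' 36.3', ' 34.2', ' 44.9']
0.14 [' 55.6', ' 38.7', ' 38.8', ' 39.5', ' 38.4', ' 42.9']
0.15 [' 48.3', ' 41.4', ' 41.3', ' 40.8', ' 41.6', ' 44.8']
0.16 [' 46.0', ' 43.3', ' 43.7', ' 44.0', ' 42.9', ' 43.8']
0.17 [' 48.3', ' 47.7', ' 46.6', ' 46.3', ' 46.1', ' 46.7']
0.18 [' 29.3', ' 27.3', ' 31.4', ' 28.2', ' 34.7', ' 29.3']
0.19 ['  0.1', ' -0.3', ' -0.6', ' -0.1', ' -0.7', ' -0.3']
0.20 [' -0.0', ' -0.5', ' -0.1', ' -0.8', ' -0.5', ' -0.5']
0.21 [' -0.3', ' -1.0', ' -0.7', ' -0.5', '  0.3', ' -0.4']
0.22 ['  0.3', ' -0.1', ' -0.2', ' -0.6', ' -0.3', ' -0.9']
0.23 [' -0.1', '  0.0', ' -0.1', ' -0.3', '  0.1', '  0.2']
0.24 [' -0.3', ' -0.3', '  0.2', ' -0.5', '  0.5', ' -0.4']
0.25 [' -0.5', '  0.2', ' -0.2', '  0.0', ' -1.3', ' -0.8']
n 810 476 normal [-2.94318569e-01  6.64843236e-04  9.55707140e-01] pitch -17.116684180357684 roll 0.039858136152384406 lip end [ 0.16379012  0.00324648 -0.02053183] back [ 0.0866716   0.01003431 -0.04370176] d -0.06693532703798666
```

Pitch is now 17 degrees nose-up, and the cores have slid to the back of the pan (heights 31–36 mm at 70–80 mm ahead of the grip). Next I'll pin down the bowl's centre and plan the carry.

```bash
python3 - <<'E'
from h import *
np.set_printoptions(precision=4,suppress=True)
rng=np.random.default_rng(1)
for nm in ("top","scene"):
    P=np.load(nm+"0.npz")["P"]
    m=(P[...,0]>.5)&(P[...,0]<.78)&(P[...,1]<.06)&(P[...,1]>-.22)&(np.abs(P[...,2]-.152)<.003)
    q=P[m][:,:2]; best=(0,)
    for _ in range(3000):
        a=q[rng.choice(len(q),3,False)]
        try: c0,r=circ(a)
        except Exception: continue
        if not .085<r<.1: continue
        k=np.abs(np.linalg.norm(q-c0,axis=1)-r)<.003
        if k.sum()>best[0]: best=(k.sum(),k)
    print(nm,len(q),best[0],circ(q[best[1]]))
c=np.array([.626,-.077]); f=np.array([np.cos(np.radians(36.2)),np.sin(np.radians(36.2))])
E
```

```text
top 486 350 (array([ 0.6266, -0.0438]), np.float64(0.0924246899804013))
scene 753 526 (array([ 0.627 , -0.0422]), np.float64(0.0926998510936744))
```

Both views put the bowl centre at (0.627, -0.043) with a 92.5 mm radius, which fits the 190 mm rim.

```bash
python3 - <<'E'
from h import *
rows([(.491,.205,.27,126.2),(.558,-.093,.27,126.2)])
print(observe()["joints"])
E
```

```text
[0.0, -0.02, -22.54, 0.03]
[12.21, -28.01, -22.54, 0.03]
[ 4.38082637e+01  1.83188977e+01 -3.01857249e+01 -1.68970738e-03
 -4.14830925e+01 -9.75783737e+01]
```

Request:
step_arm(moves=[0, 0, -1, 0, 1, 0, 0, -3, 0, 1, 0, 0, -5.5, 0, 1, 0, 0, -8, 0, 1, 0, 0, -11, 0, 1, 0, 0, -14, 0, 1, 0, 0, -17, 0, 1, 0, 0, -20, 0, 1, 0, 0, -22.5, 0, 1, 0.5, -1, -22.5, 0, 1, 1.5, -3.5, -22.5, 0, 1, 2.6, -6, -22.5, 0, 1, 3.9, -9, -22.5, 0, 1, 5.2, -12, -22.5, 0, 1, 6.5, -15, -22.5, 0, 1, 7.8, -18, -22.5, 0, 1, 9.1, -21, -22.5, 0, 1, 10.4, -24, -22.5, 0, 1, 11.5, -26.5, -22.5, 0, 1, 12.2, -28, -22.5, 0, 1])

```text
time: 18.88
ee_pos: [0.5575, -0.0944, 0.2687]
orientation: [[-0.807, -0.59, -0.001], [-0.59, 0.807, -0.0], [0.001, 0.001, -1.0]]
ft_force: [0.9, -0.4, -1.5]
gripper_width: 0.0154
gripper_force: 60.0
```

```bash
python3 - <<'E'
from h import *
np.set_printoptions(precision=4,suppress=True)
img,d,P,(R,t,c)=cloud("scene"); np.savez("s7.npz",img=img,P=P)
P[P[...,2]<.2]=np.nan
s=observe(); print(s["ee_pos"])
g=np.array(s["ee_pos"]); a=np.radians(36.2); f=np.array([np.cos(a),np.sin(a),0]); l=np.array([-np.sin(a),np.cos(a),0])
F,L=(P-g)@f,(P-g)@l
for lo in np.arange(.04,.2,.01):
    r=[]
    for a0 in np.arange(-.045,.045,.015):
        m=(F>=lo)&(F<lo+.01)&(L>=a0)&(L<a0+.015)&(P[...,2]<.33); r.append("%5.1f"%(1000*np.median(P[...,2][m])) if m.sum()>2 else "  -  ")
    print("%.2f"%lo,r)
cv2.imwrite("pics/s7.png",cv2.resize(img[100:340,160:520],(800,533)))
E
```

```text
[ 0.5577 -0.0954  0.2688]
0.04 ['  -  ', '  -  ', '271.9', '275.0', '  -  ', '  -  ']
0.05 ['  -  ', '  -  ', '268.9', '270.7', '  -  ', '  -  ']
0.06 ['264.1', '262.6', '264.8', '265.7', '261.2', '261.1']
0.07 ['257.3', '258.7', '259.8', '259.1', '254.4', '259.1']
0.08 ['260.5', '255.8', '250.9', '252.8', '253.9', '254.5']
0.09 ['261.7', '  -  ', '246.4', '246.3', '246.8', '253.4']
0.10 ['266.5', '  -  ', '250.1', '250.0', '249.9', '261.5']
0.11 ['268.6', '253.3', '252.6', '252.8', '253.0', '261.7']
0.12 ['270.8', '256.3', '256.2', '256.0', '256.3', '266.9']
0.13 ['271.4', '259.5', '259.5', '259.5', '259.6', '267.1']
0.14 ['272.4', '262.7', '262.3', '262.9', '262.1', '265.2']
0.15 ['269.4', '264.8', '265.0', '265.4', '264.9', '266.2']
0.16 ['267.6', '267.1', '267.2', '267.2', '267.1', '267.6']
0.17 ['  -  ', '  -  ', '  -  ', '269.5', '  -  ', '  -  ']
0.18 ['  -  ', '  -  ', '  -  ', '  -  ', '  -  ', '  -  ']
0.19 ['  -  ', '  -  ', '  -  ', '  -  ', '  -  ', '  -  ']
```

Request:
step_arm(moves=[0, 0, 0, 0, 1, 0, 0, 0, 0, 1], force=10)

```text
time: 19.18
ee_pos: [0.5577, -0.0923, 0.2694]
orientation: [[-0.806, -0.591, -0.0], [-0.591, 0.806, 0.0], [0.0, 0.0, -1.0]]
ft_force: [-0.3, -0.1, -2.3]
gripper_width: 0.0163
gripper_force: 10.0
```

Request:
step_arm(moves=[0, 0, 0, 0, 1, 0, 0, 0, 0, 1], force=7)

```text
time: 19.42
ee_pos: [0.5581, -0.0924, 0.2698]
orientation: [[-0.806, -0.592, 0.001], [-0.592, 0.806, 0.0], [-0.001, -0.0, -1.0]]
ft_force: [0.1, 0.1, -0.9]
gripper_width: 0.016
gripper_force: 7.0
```

```bash
python3 - <<'E'
from h import *
np.set_printoptions(precision=4,suppress=True)
img,d,P,(R,t,c)=cloud("scene"); P[P[...,2]<.165]=np.nan; scoopfit(P,img,36.2)
E
```

```text
n 11 11 normal [-1.      0.0033  0.0023] pitch -89.86720636196218 roll 54.73653221154223 lip end [ 0.0005 -0.0003 -0.0919] back [ 0.0005 -0.0003 -0.0919] d -0.0006941796691432825
```

```bash
cat >> h.py <<'E'
def bowlcores(P,img,c0=(.627,-.043)):
    r=np.hypot(P[...,0]-c0[0],P[...,1]-c0[1]); m=(r<.076)&(P[...,2]>.108)&(P[...,2]<.13)
    n,l,st,ce=cv2.connectedComponentsWithStats(m.astype(np.uint8))
    for i in range(1,n):
        if st[i,4]>10: print(" blob",ce[i].round(),st[i,4],np.nanmedian(P[l==i],0).round(3))
E
python3 - <<'E'
from h import *
np.set_printoptions(precision=4,suppress=True)
for nm in ("scene","top"):
    img,d,P,(R,t,c)=cloud(nm); print(nm); bowlcores(P,img)
    g=np.array(observe()["ee_pos"]); a=np.radians(36.2); f=np.array([np.cos(a),np.sin(a),0]); l=np.array([-np.sin(a),np.cos(a),0])
    F,L=(P-g)@f,(P-g)@l; m=(np.abs(L)<.05)&(F>-.05)&(F<.18)&(P[...,2]>.11)&(P[...,2]<.30)
    for lo in np.arange(.11,.30,.012):
        k=m&(P[...,2]>=lo)&(P[...,2]<lo+.012); print("z%.3f"%lo,k.sum(),np.percentile(F[k],[5,50,95]).round(3) if k.sum()>5 else "")
    cv2.imwrite(f"pics/d_{nm}.png",img)
E
```

```text
scene
 blob [245. 258.] 252 [ 0.579 -0.075  0.123]
 blob [254. 274.] 247 [ 0.618 -0.065  0.114]
 blob [281. 265.] 64 [ 0.609 -0.006  0.115]
 blob [266. 277.] 68 [ 0.628 -0.042  0.11 ]
z0.110 470 [0.028 0.064 0.169]
z0.122 305 [0.013 0.025 0.173]
z0.134 415 [0.012 0.021 0.174]
z0.146 418 [0.004 0.012 0.177]
z0.158 324 [-0.005  0.002  0.032]
z0.170 337 [-0.013 -0.007  0.025]
z0.182 268 [-0.019 -0.014  0.018]
z0.194 155 [-0.028 -0.007  0.012]
z0.206 190 [-0.019 -0.006  0.001]
z0.218 78 [-0.016 -0.002  0.   ]
z0.230 45 [-0.013 -0.002  0.001]
z0.242 44 [-0.013 -0.     0.002]
z0.254 15 [-0.     0.001  0.002]
z0.266 67 [-0.004  0.009  0.013]
z0.278 140 [-0.004  0.011  0.015]
z0.290 97 [-0.003  0.012  0.014]
top
 blob [336. 155.] 56 [ 0.614 -0.066  0.115]
 blob [310. 158.] 32 [ 0.602 -0.003  0.115]
z0.110 237 [0.054 0.157 0.168]
z0.122 39 [0.021 0.163 0.172]
z0.134 218 [0.15  0.166 0.174]
z0.146 89 [0.159 0.173 0.177]
z0.158 1 
z0.170 2 
z0.182 5 
z0.194 170 [-0.029 -0.025 -0.018]
z0.206 209 [-0.025 -0.017 -0.009]
z0.218 29 [-0.022 -0.019 -0.008]
z0.230 3 
z0.242 0 
z0.254 0 
z0.266 0 
z0.278 3 
z0.290 3
```

The scoop has tipped to about 57 degrees over the bowl. I'll grip it firmly, lift it clear and count the cores.

Request:
step_arm(moves=[0, 0, 0, 0, 1, 0, 0, 0, 0, 1, 0, 0, -2, 0, 1, 0, 0, -5, 0, 1, 0, 0, -7.5, 0, 1, 0, 0, -7.5, 0, 1], force=60)

```text
time: 20.32
ee_pos: [0.5588, -0.093, 0.3467]
orientation: [[-0.807, -0.591, 0.004], [-0.591, 0.807, 0.0], [-0.003, -0.002, -1.0]]
ft_force: [-0.1, 0.7, -1.1]
gripper_width: 0.0155
gripper_force: 60.0
```

```bash
python3 - <<'E'
from h import *
np.set_printoptions(precision=4,suppress=True)
im=[]
for nm in ("scene","top"):
    img,d,P,(R,t,c)=cloud(nm); print(nm); bowlcores(P,img)
    if nm=="scene":
        g=np.array(observe()["ee_pos"]); print(g); a=np.radians(36.2); f=np.array([np.cos(a),np.sin(a),0]); l=np.array([-np.sin(a),np.cos(a),0])
        F,L=(P-g)@f,(P-g)@l; m=(np.abs(L)<.05)&(F>-.05)&(F<.08)&(P[...,2]>.165)&(P[...,2]<.38)
        for lo in np.arange(.16,.29,.012):
            k=m&(P[...,2]>=lo)&(P[...,2]<lo+.012); print("z%.3f"%lo,k.sum(),np.percentile(F[k],[5,50,95]).round(3) if k.sum()>5 else "")
        im.append(cv2.resize(img[190:340,180:340],(400,375),interpolation=cv2.INTER_CUBIC))
        im.append(cv2.resize(img[190:340,310:470],(400,375),interpolation=cv2.INTER_CUBIC))
cv2.imwrite("pics/chk.png",np.hstack(im))
E
```

```text
scene
 blob [257. 275.] 325 [ 0.621 -0.058  0.114]
 blob [282. 265.] 64 [ 0.608 -0.006  0.114]
[ 0.5581 -0.0928  0.345 ]
z0.160 0 
z0.172 0 
z0.184 61 [0.028 0.031 0.032]
z0.196 261 [0.022 0.027 0.031]
z0.208 284 [0.014 0.02  0.032]
z0.220 319 [0.006 0.012 0.033]
z0.232 356 [-0.002  0.004  0.033]
z0.244 384 [-0.011 -0.004  0.028]
z0.256 375 [-0.019 -0.013  0.019]
z0.268 185 [-0.027 -0.009  0.013]
z0.280 171 [-0.022 -0.01   0.005]
top
 blob [345. 149.] 23 [ 0.632 -0.085  0.116]
 blob [311. 158.] 48 [ 0.605 -0.007  0.116]
 blob [325. 163.] 13 [ 0.595 -0.041  0.114]
```

View pics/chk.png

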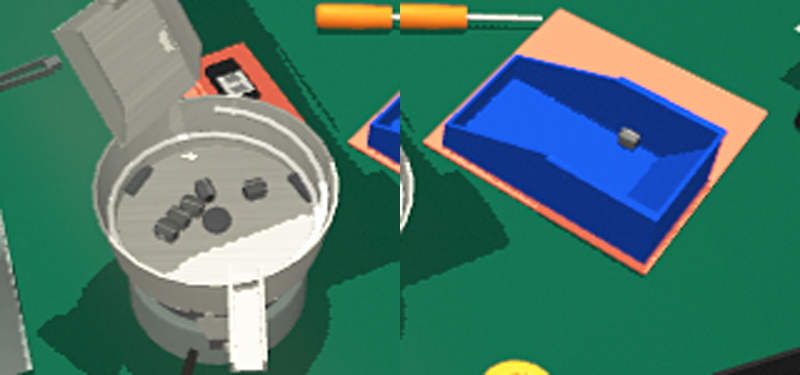

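The last picture shows five cores in the bowl, at (167,230), (180,215), (190,207), (205,188) and (255,188). The pan is empty and one core is visible in the bin at (628,138). Next I'll carry the scoop to its mat half.

```bash
python3 - <<'E'
from h import *
rows([(.5118,.3766,.34,129),(.5118,.3766,.172,129)])
print("arc deltas from (80deg): tool x(back), z(down) cm")
for a in (80,75,70,65,60,55,50,45,40,36,32,28,24):
    print(a, round(17.9*(np.cos(np.radians(a))-np.cos(np.radians(80))),2), round(17.9*(np.sin(np.radians(80))-np.sin(np.radians(a))),2))
E
```

```text
[-24.03, 40.58, 0.43, -2.78]
[-24.03, 40.57, 17.23, -2.78]
arc deltas from (80deg): tool x(back), z(down) cm
80 0.0 0.0
75 1.52 0.34
70 3.01 0.81
65 4.46 1.41
60 5.84 2.13
55 7.16 2.97
50 8.4 3.92
45 9.55 4.97
40 10.6 6.12
36 11.37 7.11
32 12.07 8.14
28 12.7 9.22
24 13.24 10.35
```

Request:
step_arm(moves=[-2, 3, 0, 0, 1, -5, 8, 0, -1, 1, -8, 13, 0, -1, 1, -11, 18, 0, -2, 1, -14, 23, 0, -2, 1, -17, 28, 0, -2.8, 1, -20, 33, 0, -2.8, 1, -22.5, 38, 0, -2.8, 1, -24, 40.6, 0, -2.8, 1, -24, 40.6, 3, -2.8, 1, -24, 40.6, 7, -2.8, 1, -24, 40.6, 11, -2.8, 1, -24, 40.6, 14, -2.8, 1, -24, 40.6, 16, -2.8, 1, -24, 40.6, 17.2, -2.8, 1, -24, 40.6, 17.2, -2.8, 1])

```text
time: 22.42
ee_pos: [0.5114, 0.3758, 0.1716]
orientation: [[-0.777, -0.629, -0.001], [-0.629, 0.777, -0.002], [0.002, -0.0, -1.0]]
ft_force: [-0.7, 0.4, -0.9]
gripper_width: 0.0155
gripper_force: 60.0
```

```bash
python3 - <<'E'
from h import *
np.set_printoptions(precision=4,suppress=True)
img,d,P,(R,t,c)=cloud("scene")
g=np.array(observe()["ee_pos"]); print(g); a=np.radians(39); f=np.array([np.cos(a),np.sin(a),0]); l=np.array([-np.sin(a),np.cos(a),0])
F,L=(P-g)@f,(P-g)@l; m=(np.abs(L)<.05)&(F>-.05)&(F<.08)
for lo in np.arange(-.002,.17,.01):
    k=m&(P[...,2]>=lo)&(P[...,2]<lo+.01); print("z%.3f"%lo,k.sum(),np.percentile(F[k],[5,50,95]).round(3) if k.sum()>5 else "")
E
```

```text
[0.5118 0.3763 0.1727]
z-0.002 533 [-0.044  0.058  0.078]
z0.008 19 [0.02  0.039 0.069]
z0.018 37 [0.024 0.027 0.03 ]
z0.028 58 [0.018 0.022 0.031]
z0.038 71 [0.011 0.016 0.03 ]
z0.048 101 [0.005 0.012 0.033]
z0.058 146 [-0.003  0.009  0.033]
z0.068 157 [-0.01   0.003  0.027]
z0.078 112 [-0.012  0.004  0.022]
z0.088 89 [-0.02  -0.     0.016]
z0.098 129 [-0.029 -0.021  0.008]
z0.108 101 [-0.019 -0.009  0.002]
z0.118 67 [-0.019 -0.005 -0.001]
z0.128 29 [-0.018 -0.009 -0.001]
z0.138 33 [-0.016 -0.007  0.   ]
z0.148 25 [-0.015 -0.008 -0.   ]
z0.158 13 [-0.016 -0.01   0.   ]
z0.168 13 [-0.01   0.003  0.01 ]
```

Request:
step_arm(moves=[0, 0, 0.4, 0, 1, 0, 0, 0.8, 0, 1, 1.5, 0, 1.15, 0, 1, 3, 0, 1.6, 0, 1, 4.5, 0, 2.2, 0, 1, 5.8, 0, 2.95, 0, 1, 7.1, 0, 3.8, 0, 1, 8.4, 0, 4.7, 0, 1, 9.5, 0, 5.8, 0, 1, 10.6, 0, 6.9, 0, 1, 11.4, 0, 7.9, 0, 1, 12.1, 0, 9, 0, 1, 12.7, 0, 10, 0, 1, 13.2, 0, 11, 0, 1, 13.2, 0, 11.3, 0, 1, 13.2, 0, 11.3, 0, 1], force=5)

```text
time: 24.48
ee_pos: [0.4093, 0.2936, 0.0595]
orientation: [[-0.777, -0.63, 0.0], [-0.63, 0.777, -0.0], [-0.0, -0.0, -1.0]]
ft_force: [0.9, -0.8, -0.0]
gripper_width: 0.0159
gripper_force: 5.0
```

```bash
python3 - <<'E'
from h import *
np.set_printoptions(precision=4,suppress=True)
img,d,P,(R,t,c)=cloud("scene"); scoopfit(P,img,39); profile(P,39)
E
```

```text
n 458 266 normal [-0.0115 -0.0134  0.9998] pitch -0.6593123146834161 roll -0.7659316481755183 lip end [ 0.146   0.0154 -0.0706] back [ 0.0509  0.0182 -0.0713] d -0.07186236157914394
0.04 ['132.2', ' 36.2', ' 37.2', ' 38.8', ' 29.9', ' 31.7']
0.05 ['  -  ', '  -  ', ' 32.5', '  8.9', '  8.2', ' 17.1']
0.06 ['  -  ', '  -  ', '  -  ', '  8.2', '  6.9', ' 17.8']
0.07 ['  -  ', '  -  ', '  -  ', '  7.6', '  7.2', ' 20.2']
0.08 ['  -  ', '  -  ', '  -  ', '  8.3', '  8.4', ' 15.0']
0.09 ['  -  ', '  -  ', '  -  ', '  7.0', '  7.6', ' 16.6']
0.10 ['  -  ', '  -  ', '  -  ', ' 10.1', '  9.1', ' 17.1']
0.11 ['  -  ', '  -  ', '  -  ', '  8.7', '  8.7', ' 18.2']
0.12 ['  -  ', '  -  ', '  -  ', '  8.9', '  8.1', ' 15.4']
0.13 ['  -  ', '  -  ', '  -  ', '  8.1', '  9.0', '  9.5']
0.14 ['  -  ', '  -  ', '  -  ', '  7.6', '  7.2', '  7.4']
0.15 ['  -  ', '  -  ', '  -  ', '  4.0', '  4.4', '  5.1']
0.16 ['  -  ', '  -  ', '  -  ', '  4.4', '  4.8', '  4.2']
0.17 ['  -  ', '  -  ', '  -  ', '  5.4', '  4.3', '  4.4']
0.18 ['  -  ', '  5.2', '  4.5', '  4.6', '  4.3', '  5.0']
0.19 ['  4.9', '  5.1', '  4.5', '  4.6', '  4.6', '  5.3']
0.20 ['  0.8', ' -0.2', '  2.5', '  1.1', '  1.7', '  2.4']
0.21 [' -0.9', ' -1.2', ' -0.5', '  0.3', ' -0.3', ' -0.8']
0.22 [' -0.9', ' -0.2', ' -1.0', ' -0.1', ' -0.3', ' -0.2']
0.23 ['  0.1', ' -0.1', ' -0.6', ' -0.4', '  0.3', ' -0.2']
0.24 [' -0.8', ' -0.9', ' -0.1', ' -0.8', ' -0.3', ' -0.8']
0.25 ['  0.1', ' -0.4', ' -0.2', ' -0.5', ' -0.4', ' -0.6']
```

The scoop is flat on the mat (pitch -0.7 degrees, pan floor at z 8 mm). I'll release it and lift away.

Request:
step_arm(moves=[0, 0, 0, 0, 0.5, 0, 0, 0, 0, 0.5, 0, 0, 0, 0, 0.5, 0, 0, -1, 0, 0.5, 0, 0, -4, 0, 0.5, 0, 0, -8, 0, 0.5, 0, 0, -13, 0, 0.5, 0, 0, -18, 0, 0.5, 0, 0, -23, 0, 0.5, 0, 0, -26, 0, 0.5], force=20)

```text
time: 25.78
ee_pos: [0.4094, 0.2934, 0.3234]
orientation: [[-0.777, -0.63, 0.003], [-0.63, 0.777, 0.003], [-0.004, 0.001, -1.0]]
ft_force: [0.6, 0.2, -0.8]
gripper_width: 0.0442
gripper_force: 0.0
```

```bash
python3 - <<'E'
from h import *
np.set_printoptions(precision=4,suppress=True)
img,d,P,(R,t,c)=cloud("scene")
s=observe(); print(s["ee_pos"],s["gripper_width"],s["joints"])
# scoop still flat?
g=np.array([.4093,.2936,0]); a=np.radians(39); f=np.array([np.cos(a),np.sin(a),0]); l=np.array([-np.sin(a),np.cos(a),0]); F,L=(P-g)@f,(P-g)@l
for lo in np.arange(.04,.2,.02):
    m=(F>=lo)&(F<lo+.02)&(L>0)&(L<.03)&(P[...,2]<.14); print("%.2f %.4f"%(lo,np.median(P[...,2][m])))
# bin cores
b=np.array([.5571,.2536]); q=P[...,:2]-b; bx=q@f[:2]; a=np.radians(36.2); bx=q@[np.cos(a),np.sin(a)]; by=q@[-np.sin(a),np.cos(a)]
hsv=cv2.cvtColor(img,cv2.COLOR_BGR2HSV).astype(int)
def cores(P,img,nm):
    q=P[...,:2]-b; bx=q@[np.cos(a),np.sin(a)]; by=q@[-np.sin(a),np.cos(a)]; hsv=cv2.cvtColor(img,cv2.COLOR_BGR2HSV).astype(int)
    m=(hsv[...,1]<100)&(bx>-.11)&(bx<.093)&(np.abs(by)<.056)&(P[...,2]<.06)
    n,lb,st,ce=cv2.connectedComponentsWithStats(m.astype(np.uint8))
    for i in range(1,n):
        if st[i,4]>8: print(nm,"bincore",ce[i].round(),st[i,4],bx[lb==i].mean().round(3),by[lb==i].mean().round(3),np.median(P[...,2][lb==i]).round(3))
cores(P,img,"scene")
img2,d2,P2,_=cloud("top"); cores(P2,img2,"top"); bowlcores(P2,img2); print("sc"); bowlcores(P,img)
np.savez("s9.npz",img=img,P=P); np.savez("t9.npz",img=img2,P=P2)
E
```

```text
[0.4105 0.2941 0.3267] 0.043601726671438266 [  58.0407    0.9635  -10.9857    0.1245  -77.5869 -109.014 ]
0.04 0.0124
0.06 0.0077
0.08 0.0080
0.10 0.0083
0.12 0.0077
0.14 0.0050
0.16 0.0051
0.18 0.0045
scene bincore [401. 245.] 47 0.023 0.047 0.021
top bincore [224. 182.] 32 -0.031 -0.041 0.022
 blob [334. 155.] 251 [ 0.619 -0.059  0.115]
 blob [311. 158.] 47 [ 0.605 -0.007  0.116]
sc
 blob [254. 274.] 249 [ 0.618 -0.065  0.115]
 blob [282. 265.] 63 [ 0.609 -0.006  0.114]
 blob [266. 277.] 75 [ 0.628 -0.042  0.11 ]
```

Bin cores are at (0.023, 0.047) and (-0.031, -0.041) in the bin's frame, so with five in the bowl all seven are accounted for. Next I'll measure the console from the frames just taken.

```bash
cat > con.py <<'E'
from h import *
np.set_printoptions(precision=4,suppress=True)
def console(P,img,nm,yr=(-.42,-.2)):
    hsv=cv2.cvtColor(img,cv2.COLOR_BGR2HSV).astype(int); H,S,V=hsv[...,0],hsv[...,1],hsv[...,2]
    box=(P[...,0]>.44)&(P[...,0]<.7)&(P[...,1]>yr[0])&(P[...,1]<yr[1])&(P[...,2]>.07)
    q=P[box&(S<70)&(P[...,2]<.16)]; rng=np.random.default_rng(0); best=(0,)
    for _ in range(800):
        p=q[rng.choice(len(q),3,False)]; n=np.cross(p[1]-p[0],p[2]-p[0]); n/=np.linalg.norm(n)+1e-12; n*=np.sign(n[2])
        if not .78<n[2]<.91: continue
        k=np.abs((q-p[0])@n)<.002
        if k.sum()>best[0]: best=(k.sum(),k)
    w=q[best[1]]; c0=w.mean(0); n=np.linalg.svd(w-c0)[2][2]; n*=np.sign(n[2])
    s=np.array([0,0,1])-n*n[2]; s/=np.linalg.norm(s); h=np.cross(n,s) # s upslope, h = y-left along hinge
    print(nm,"panel",len(q),len(w),"n",n,"tilt",np.degrees(np.arccos(n[2])),"yaw",np.degrees(np.arctan2(-n[1],-n[0])),"c",c0)
    pw=np.c_[(w-c0)@s,(w-c0)@h]; r=cv2.minAreaRect(pw.astype(np.float32)*1000); print("  panel rect",r)
    ye=box&(H>18)&(H<34)&(S>110)&(V>80)
    Y=P[ye]-c0; ys,yh,yn=Y@s,Y@h,Y@n
    print("  yellow",len(Y),"s",np.percentile(ys,[1,50,99]),"h",np.percentile(yh,[1,50,99]),"n",np.percentile(yn,[1,50,99]))
    for lo in np.arange(-.09,.06,.01):
        k=(ys>=lo)&(ys<lo+.01)
        if k.sum()>3: print("   s%.2f"%lo,k.sum(),"h",np.percentile(yh[k],[3,97]),"n",np.percentile(yn[k],[10,50,90]))
    return c0,n,s,h
if __name__=="__main__":
    for nm,f in (("top","t9.npz"),("scene","s9.npz")):
        z=np.load(f); console(z["P"],z["img"],nm)
E
python3 con.py
```

```text
top panel 3923 1418 n [-0.5313 -0.02    0.847 ] tilt 32.11774124967796 yaw 2.1551599234441214 c [ 0.5718 -0.278   0.1231]
  panel rect ((-1.8231124877929688, -8.210075378417969), (140.79000854492188, 150.70632934570312), 0.27108797430992126)
  yellow 593 s [-0.0652  0.0006  0.0435] h [-0.0528 -0.0007  0.0473] n [-0.0022  0.0297  0.0448]
   s-0.08 5 h [-0.0193 -0.0058] n [-0.0125 -0.0084 -0.005 ]
   s-0.07 19 h [-0.0188  0.0027] n [0.0227 0.0265 0.0288]
   s-0.06 45 h [-0.0181  0.0026] n [0.0243 0.0266 0.0296]
   s-0.05 54 h [-0.0339  0.0054] n [-0.0007  0.027   0.0295]
   s-0.04 28 h [-0.0188  0.0184] n [0.0228 0.0279 0.0311]
   s-0.03 70 h [-0.038   0.0238] n [0.0204 0.041  0.044 ]
   s-0.02 31 h [-0.0414  0.0245] n [0.0138 0.0373 0.0424]
   s-0.01 42 h [-0.0396  0.0489] n [0.0062 0.0286 0.0422]
   s-0.00 41 h [-0.038   0.0491] n [0.0066 0.0309 0.0433]
   s0.01 32 h [-0.0553  0.0244] n [0.0066 0.03   0.0424]
   s0.02 38 h [-0.0525  0.0247] n [0.0107 0.031  0.042 ]
   s0.03 130 h [-0.0453  0.0268] n [0.005  0.0395 0.0427]
   s0.04 58 h [-0.0445  0.0298] n [0.009  0.039  0.0429]
scene panel 5040 818 n [-0.524  -0.0302  0.8512] tilt 31.657939915374385 yaw 3.2964702938203967 c [ 0.5893 -0.2858  0.1337]
  panel rect ((-22.313861846923828, 1.8633956909179688), (148.9170379638672, 139.8462677001953), 88.89957427978516)
  yellow 471 s [-0.0508  0.0052  0.0262] h [-0.0394  0.0008  0.0583] n [0.0002 0.0187 0.0417]
   s-0.06 8 h [-0.0366  0.0286] n [0.0015 0.0067 0.0401]
   s-0.05 105 h [-0.0262  0.0342] n [0.0032 0.0108 0.0408]
   s-0.04 20 h [-0.0312  0.035 ] n [0.0028 0.0114 0.04  ]
   s-0.03 25 h [-0.0271  0.0547] n [0.004  0.0195 0.0407]
   s-0.02 39 h [-0.028   0.0611] n [0.0032 0.0067 0.0349]
   s-0.01 25 h [-0.027   0.0347] n [0.0018 0.0195 0.0405]
   s-0.00 27 h [-0.0409  0.0345] n [0.0069 0.0246 0.041 ]
   s0.01 125 h [-0.0307  0.0342] n [0.0112 0.0381 0.0412]
   s0.02 96 h [-0.0366  0.0398] n [0.0034 0.0259 0.0407]
```

The panel tilts 32.1 degrees, as specified. Guard centre and lower face agree between the views: hinge about (0.608, -0.285, 0.146), tab about (0.520, -0.288, 0.119), yaw about 2.5 degrees. I'll move the wrist camera over it to refine these.

```bash
python3 - <<'E'
from h import *
rows([(.52,.0,.34,110),(.60,-.285,.34,92.5)])
E
```

```text
[9.99, -29.76, -1.67, 19.04]
[21.73, -56.94, -1.79, 36.54]
```

Request:
step_arm(moves=[2.5, -7, -1.7, 5, 0.3, 5, -15, -1.7, 10, 0.3, 7.5, -22, -1.7, 15, 0.3, 10, -29.8, -1.7, 19, 0.3, 13, -36, -1.7, 24, 0.3, 15.5, -42, -1.7, 28, 0.3, 18, -48, -1.7, 32, 0.3, 20, -53, -1.7, 35, 0.3, 21.7, -56.9, -1.7, 36.5, 0.3, 21.7, -56.9, -1.7, 36.5, 0.3, 21.7, -56.9, -1.7, 36.5, 0.3, 21.7, -56.9, -1.7, 36.5, 0.3])

```text
time: 27.38
ee_pos: [0.5984, -0.2854, 0.3361]
orientation: [[-0.999, -0.043, -0.001], [-0.043, 0.999, 0.0], [0.001, 0.0, -1.0]]
ft_force: [0.4, 0.7, 0.8]
gripper_width: 0.0612
gripper_force: 0.0
```

```bash
python3 - <<'E'
from con import *
img,d,P,(R,t,c)=cloud("wrist"); np.savez("w3.npz",img=img,P=P,R=R,t=t); print(observe()["ee_pos"],t)
P[P[...,2]>.22]=np.nan
console(P,img,"wrist")
E
```

```text
[ 0.5985 -0.2848  0.3366] [ 0.5211 -0.2883  0.4935]
wrist panel 12073 6193 n [-0.5284 -0.0219  0.8487] tilt 31.928944029333273 yaw 2.36821561120505 c [ 0.575  -0.2845  0.1242]
  panel rect ((-6.242069244384766, -0.95098876953125), (150.21041870117188, 134.91195678710938), 89.98394775390625)
  yellow 1315 s [-0.0673  0.0011  0.0418] h [-0.0388  0.0005  0.0554] n [0.0014 0.0338 0.0426]
   s-0.07 113 h [-0.0118  0.0104] n [0.0257 0.0266 0.0274]
   s-0.06 141 h [-0.0127  0.01  ] n [0.0257 0.0268 0.0277]
   s-0.05 112 h [-0.0129  0.009 ] n [0.0255 0.0266 0.0274]
   s-0.04 108 h [-0.0304  0.0281] n [0.0405 0.0411 0.0419]
   s-0.03 39 h [-0.0327  0.0301] n [0.0401 0.0411 0.042 ]
   s-0.02 38 h [-0.0326  0.0301] n [0.0405 0.041  0.0418]
   s-0.01 98 h [-0.0323  0.0576] n [0.0063 0.0078 0.0415]
   s-0.00 47 h [-0.0321  0.0557] n [0.0067 0.0409 0.042 ]
   s0.01 35 h [-0.0328  0.0293] n [0.0402 0.0413 0.042 ]
   s0.02 105 h [-0.0326  0.0301] n [0.0013 0.0028 0.0415]
   s0.03 445 h [-0.0377  0.0353] n [0.0094 0.0407 0.042 ]
   s0.04 34 h [-0.0399  0.0375] n [0.0061 0.0085 0.0097]
```

The wrist view agrees: tilt 31.9 degrees, guard 63 mm wide, tab top 26.7 mm off the panel. Hinge is at (0.6081, -0.2843, 0.1448), yaw 2.4 degrees.

```bash
python3 - <<'E'
from h import *
rows([(.5097,-.2884,.17,92.4),(.5097,-.2884,.103,92.4)])
for a in np.arange(-18.7,82,5.3): a_=np.radians(a); print(round(a+18.7,1), round(-10.4*(np.cos(np.radians(18.7))-np.cos(a_)),2), round(-10.4*(np.sin(a_)+np.sin(np.radians(18.7))),2))
E
```

```text
[8.88, 0.03, 16.66, 0.14]
[8.88, 0.03, 23.36, 0.14]
0.0 -0.0 -0.0
5.3 0.27 -0.92
10.6 0.45 -1.87
15.9 0.54 -2.83
21.2 0.54 -3.79
26.5 0.45 -4.75
31.8 0.28 -5.69
37.1 0.02 -6.62
42.4 -0.33 -7.51
47.7 -0.75 -8.38
53.0 -1.26 -9.2
58.3 -1.84 -9.96
63.6 -2.48 -10.68
68.9 -3.19 -11.32
74.2 -3.96 -11.91
79.5 -4.78 -12.41
84.8 -5.64 -12.84
90.1 -6.53 -13.19
95.4 -7.46 -13.46
```

Request:
step_arm(moves=[4, 0, 5, 0, 0.3, 8.9, 0, 9, 0, 0.3, 8.9, 0, 14, 0, 0.3, 8.9, 0, 18, 0, 0.3, 8.9, 0, 21, 0, 0.3, 8.9, 0, 23.3, 0, 0.3, 8.9, 0, 23.3, 0, 0.3, 8.9, 0, 23.3, 0, 1, 8.9, 0, 23.3, 0, 1, 8.9, 0, 23.3, 0, 1, 8.9, 0, 23.3, 0, 1], force=10)

```text
time: 28.8
ee_pos: [0.5101, -0.2893, 0.104]
orientation: [[-0.999, -0.044, 0.001], [-0.044, 0.999, -0.0], [-0.001, -0.0, -1.0]]
ft_force: [0.1, 0.1, 0.6]
gripper_width: 0.0274
gripper_force: 0.0
```

Request:
step_arm(moves=[0, 0, 0, 0, 1, 0, 0, 0, 0, 1, 0, 0, 0, 0, 1])

```text
time: 29.18
ee_pos: [0.51, -0.2891, 0.1038]
orientation: [[-0.999, -0.044, 0.0], [-0.044, 0.999, 0.0], [-0.0, 0.0, -1.0]]
ft_force: [-1.2, 3.4, 4.4]
gripper_width: 0.0239
gripper_force: 10.0
```

The tab is pinched (23.9 mm against 24). Now I'll swing the guard up along its arc.

Request:
step_arm(moves=[0.25, 0, -0.9, 0, 1, 0.45, 0, -1.9, 0, 1, 0.55, 0, -2.8, 0, 1, 0.55, 0, -3.8, 0, 1, 0.45, 0, -4.75, 0, 1, 0.3, 0, -5.7, 0, 1, 0, 0, -6.6, 0, 1, -0.35, 0, -7.5, 0, 1, -0.75, 0, -8.4, 0, 1, -1.25, 0, -9.2, 0, 1, -1.85, 0, -9.95, 0, 1, -2.5, 0, -10.7, 0, 1, -3.2, 0, -11.3, 0, 1, -3.95, 0, -11.9, 0, 1, -4.8, 0, -12.4, 0, 1, -5.65, 0, -12.85, 0, 1, -6.5, 0, -13.2, 0, 1, -7.45, 0, -13.45, 0, 1, -7.9, 0, -13.5, 0, 1, -7.9, 0, -13.5, 0, 1])

```text
time: 31.68
ee_pos: [0.5858, -0.2859, 0.2382]
orientation: [[-0.999, -0.044, -0.007], [-0.044, 0.999, 0.001], [0.007, 0.001, -1.0]]
ft_force: [-9.7, 4.8, 0.5]
gripper_width: 0.0236
gripper_force: 10.0
```

```bash
cat > guard.py <<'E'
from h import *
np.set_printoptions(precision=4,suppress=True)
H0=np.array([.6081,-.2843,.1448]); u=np.array([.9991,.0413,0])
for nm in ("scene","top"):
    img,d,P,_=cloud(nm); hsv=cv2.cvtColor(img,cv2.COLOR_BGR2HSV).astype(int)
    Q=P-H0; x=Q@u; y=Q@np.array([-.0413,.9991,0]); z=Q[...,2]
    m=(hsv[...,0]>18)&(hsv[...,0]<34)&(hsv[...,1]>110)&(hsv[...,2]>80)&(np.abs(y)<.04)&(x>-.12)&(x<.1)&(z>-.06)&(z<.14)
    print(nm,m.sum(),"x",np.percentile(x[m],[2,50,98]),"z",np.percentile(z[m],[2,50,98]))
    for lo in np.arange(-.04,.13,.01):
        k=m&(z>=lo)&(z<lo+.01)
        if k.sum()>3: print("  z%.2f"%lo,k.sum(),"x",np.percentile(x[k],[5,50,95]),"y",np.percentile(y[k],[5,95]))
E
python3 guard.py
```

```text
scene 846 x [-0.027  -0.0055  0.0368] z [0.0062 0.0755 0.106 ]
  z0.00 32 x [-0.0073 -0.0003  0.0307] y [-0.0379  0.0394]
  z0.01 69 x [0.013  0.0356 0.0374] y [-0.0279  0.0331]
  z0.02 37 x [0.0073 0.0326 0.0375] y [-0.0296  0.0337]
  z0.03 29 x [0.0057 0.0266 0.0307] y [-0.0297  0.0337]
  z0.04 32 x [-0.0037  0.0223  0.0262] y [-0.0298  0.0336]
  z0.05 25 x [-0.0127  0.0182  0.0211] y [-0.0297  0.0336]
  z0.06 95 x [-0.0287 -0.0211  0.0158] y [-0.0295  0.0335]
  z0.07 242 x [-0.0144 -0.0045  0.0093] y [-0.0281  0.0319]
  z0.08 129 x [-0.0138 -0.0096  0.0083] y [-0.0246  0.0223]
  z0.09 81 x [-0.0198 -0.016  -0.0122] y [-0.0094  0.0117]
  z0.10 69 x [-0.0253 -0.0201 -0.0169] y [-0.0102  0.0105]
top 107 x [-0.0307 -0.0259 -0.0084] z [-0.0055  0.0646  0.1012]
  z-0.01 21 x [-0.0116 -0.0099 -0.0084] y [-0.0321 -0.0019]
  z0.06 73 x [-0.0301 -0.0274 -0.0215] y [-0.031   0.0192]
  z0.07 6 x [-0.0273 -0.0213 -0.0101] y [-0.0228  0.0207]
```

The guard stands at its stop: its face leans 24 degrees from vertical, against 25 expected. Now I'll release it, back away and line up on the knob.

Request:
step_arm(moves=[0, 0, 0, 0, 0.5, 0, 0, 0, 0, 0.5, 0, 0, 0, 0, 0.5, 0, 0, -1.5, 0, 0.5, 0, 0, -5, 0, 0.5, 0, 0, -9, 0, 0.5, 3, 0, -9, 0, 1, 6.8, 0, -9, 0, 1, 6.8, 0, -9, 0, 1, 6.8, 0, -9, 0, 1, 6.8, 0, -9, 0, 1], force=10)

```text
time: 33.15
ee_pos: [0.5216, -0.2888, 0.3286]
orientation: [[-0.999, -0.044, 0.0], [-0.044, 0.999, -0.0], [-0.0, -0.0, -1.0]]
ft_force: [0.5, 0.1, 0.4]
gripper_width: 0.0022
gripper_force: 0.0
```

```bash
python3 guard.py | grep -E "scene|z0.1|z0.09|z0.06|z0.02"; python3 - <<'E'
from h import *
H=np.array([.6081,-.2843,.1448]); u=np.array([.9991,.0413])
img,d,P,_=cloud("wrist"); hsv=cv2.cvtColor(img,cv2.COLOR_BGR2HSV).astype(int)
Q=P-H; x=Q[...,:2]@u; y=Q[...,:2]@[-.0413,.9991]; z=Q[...,2]
m=(hsv[...,0]>40)&(hsv[...,0]<90)&(hsv[...,1]>80)&(np.abs(y)<.04)&(x<0)&(x>-.1)&(z>-.04)&(z<.03)
print("knob",m.sum(),[np.percentile(v[m],[2,50,98]).round(4) for v in (x,y,z)])
print(observe()["gripper_width"])
T=lambda xr,zr:(H[0]+xr*u[0],H[1]+xr*u[1],H[2]+zr,92.4)
rows([T(-.09,-.002),T(-.074,-.004),T(-.074,-.0085),T(-.0703,-.0144)])
E
```

```text
scene 878 x [-0.0279 -0.005   0.0366] z [0.0069 0.075  0.1059]
  z0.02 49 x [0.0095 0.0345 0.0368] y [-0.0281  0.0336]
  z0.06 95 x [-0.0292 -0.0207  0.0147] y [-0.0295  0.0335]
  z0.09 73 x [-0.0194 -0.016  -0.0128] y [-0.0087  0.0127]
  z0.10 76 x [-0.0249 -0.0202 -0.0168] y [-0.0087  0.012 ]
  z0.06 12 x [-0.0292 -0.0269 -0.0191] y [-0.0293 -0.0256]
knob 656 [array([-0.0671, -0.054 , -0.0396]), array([-0.0156, -0.0001,  0.0154]), array([-0.0359, -0.003 ,  0.0052])]
0.0004561284093535368
[0.3, 0.08, 18.53, 0.14]
[-1.3, 0.08, 18.73, 0.14]
[-1.3, 0.08, 19.18, 0.14]
[-1.67, 0.08, 19.77, 0.14]
```

The knob centre measures (-0.054, 0, -0.003) from the hinge, against -0.053 expected. Next I'll go down in front of it and press at its lower edge, clear of the guard.

Request:
step_arm(moves=[0.3, 0, 5, 0, 1, 0.3, 0, 10, 0, 1, 0.3, 0, 14, 0, 1, 0.3, 0, 17, 0, 1, 0.3, 0, 18.4, 0, 1, -0.5, 0, 18.6, 0, 1, -1.3, 0, 18.7, 0, 1, -1.3, 0, 19, 0, 1, -1.3, 0, 19.2, 0, 1, -1.45, 0, 19.4, 0, 1, -1.55, 0, 19.6, 0, 1, -1.7, 0, 19.8, 0, 1, -1.7, 0, 19.9, 0, 1])

```text
time: 34.92
ee_pos: [0.5373, -0.2883, 0.1301]
orientation: [[-0.999, -0.044, -0.001], [-0.044, 0.999, -0.0], [0.001, -0.0, -1.0]]
ft_force: [-5.7, 0.9, 10.6]
gripper_width: 0.0008
gripper_force: 5.6
```

```bash
python3 guard.py | grep -E "scene|z0.1|z0.09|z0.06"
```

```text
scene 1037 x [-0.0873 -0.008   0.0365] z [0.0071 0.0756 0.1055]
  z0.06 126 x [-0.033  -0.0232  0.0153] y [-0.0297  0.0345]
  z0.09 77 x [-0.0196 -0.0159 -0.0124] y [-0.0089  0.013 ]
  z0.10 73 x [-0.0255 -0.0201 -0.0173] y [-0.0089  0.0119]
  z0.06 87 x [-0.0272 -0.0202  0.0101] y [0.0091 0.0323]
```

Request:
step_arm(moves=[-0.1, 0, 0.15, 0, 1, -0.15, 0, 0.25, 0, 1, -0.15, 0, 0.25, 0, 1])

```text
time: 35.4
ee_pos: [0.5374, -0.2884, 0.1294]
orientation: [[-0.999, -0.044, -0.002], [-0.044, 0.999, -0.001], [0.002, -0.001, -1.0]]
ft_force: [-14.7, 3.6, 22.5]
gripper_width: 0.0005
gripper_force: 13.5
```

The force rises without travel, so the knob is at its stop. I'll retreat and verify.

Request:
step_arm(moves=[0.5, 0, -0.8, 0, 1, 1.5, 0, -1.5, 0, 1, 2, 0, -5, 0, 1, 2, 0, -10, 0, 1, 2, 0, -15, 0, 1, 2, 0, -20, 0, 1, 2, 0, -20, 0, 1])

```text
time: 36.28
ee_pos: [0.5207, -0.2896, 0.3317]
orientation: [[-0.999, -0.044, 0.007], [-0.044, 0.999, -0.003], [-0.007, -0.003, -1.0]]
ft_force: [0.4, -0.0, -0.4]
gripper_width: 0.0004
gripper_force: 0.0
```

```bash
python3 guard.py | grep -E "scene|z0.1|z0.09|z0.06|z0.02"; python3 - <<'E'
from h import *
H=np.array([.6081,-.2843,.1448]); u=np.array([.9991,.0413])
img,d,P,_=cloud("wrist"); hsv=cv2.cvtColor(img,cv2.COLOR_BGR2HSV).astype(int)
Q=P-H; x=Q[...,:2]@u; y=Q[...,:2]@[-.0413,.9991]; z=Q[...,2]; n=-.529*x+.8487*z; s=.8487*x+.529*z
m=(hsv[...,0]>40)&(hsv[...,0]<90)&(hsv[...,1]>80)&(np.abs(y)<.018)&(x<0)&(x>-.1)&(z>-.04)&(z<.03)
print("knob n",m.sum(),np.percentile(n[m],[5,50,95]).round(4),"s",np.median(s[m]).round(4)); k=(np.abs(y)<.06)&(np.abs(y)>.045)&(s>-.08)&(s<-.02); print("panel n",np.nanmedian(n[k]))
img,d,P,_=cloud("top"); print("bowl"); bowlcores(P,img)
img,d,P,_=cloud("scene")
g=np.array([.4093,.2936,0]); a=np.radians(39); f=np.array([np.cos(a),np.sin(a),0]); l=np.array([-np.sin(a),np.cos(a),0]); F,L=(P-g)@f,(P-g)@l
print([round(float(np.median(P[...,2][(F>=lo)&(F<lo+.02)&(L>0)&(L<.03)])),4) for lo in np.arange(.06,.15,.02)], observe()["ft_force"])
E
```

```text
scene 879 x [-0.0273 -0.0044  0.0369] z [0.0069 0.075  0.1056]
  z0.02 64 x [0.0065 0.0339 0.0371] y [-0.0296  0.0336]
  z0.06 95 x [-0.0292 -0.0207  0.0154] y [-0.0293  0.0335]
  z0.09 76 x [-0.0197 -0.0159 -0.0123] y [-0.0092  0.0118]
  z0.10 75 x [-0.0265 -0.021  -0.0165] y [-0.0088  0.0118]
  z0.06 13 x [-0.0295 -0.0259 -0.0178] y [-0.0322 -0.0266]
knob n 627 [0.0159 0.019  0.0204] s -0.0474
panel n 0.0015239278072780218
bowl
 blob [330. 156.] 187 [ 0.614 -0.051  0.114]
 blob [346. 152.] 21 [ 0.625 -0.089  0.115]
 blob [311. 158.] 46 [ 0.605 -0.007  0.116]
[0.0075, 0.0074, 0.0076, 0.0075, 0.0055] [-0.57435328  0.31725115 -0.29525224]
```

The knob face is now 19 mm off the panel, down from about 26 mm, so it is fully in. The guard is up, the scoop is flat and the cores are in the bowl. Handing in.

```bash
python3 -c "
from bench import *
print(hand_in())"
```

```text
the job is handed in; nothing more can be done
None
```

The job is handed in; no verdict came back. By my last measurements five cores are in the bowl and two still in the bin, the scoop is flat on the mat and released, the guard stands at its stop, and the start knob is fully in.

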